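# Fetch the matching stripper plate from behind the cans

## Task

Set the spray can, the oil bottle and the grease tin over onto the steel drip tray, all three, so that you can get at the two plates lying behind them. Take the plate whose guide holes match the pins of the mould half and seat it over the pins, fully down and flat on the mould face; then stand the can, the bottle and the tin each back upright exactly where it stood at the start. The other plate must end where it lay, nothing may be knocked over, and the wrench and the grinder stay where they are.

Things in the scene. Friction and masses are not known exactly. Their poses are not given: they have to be found in the camera images.
- can: spray can, blue with a white cap: straight round body 52 mm in diameter up to 112 mm, then a shoulder, and a white cap 35 mm in diameter from 122 to 140 mm (its top). Origin: centre of its underside, z up. About 0.22 kg. In the row on the mat
- mat: black rubber mat 200 x 300 x 3 mm (x, y, z), fixed to the bench. The can, the bottle and the tin stand on it (undersides at height 3 mm) in a row along its y, 80 mm apart, in any order; the two plates lie on it behind the row (+x side), only 3 to 20 mm from it. Origin: centre of its underside
- bottle: white squeeze oil bottle with a grey nozzle: straight round body 56 mm in diameter up to 76 mm, then a shoulder, a 26 mm neck, and a thin nozzle up to 108 mm (its top). Origin: centre of its underside, z up. About 0.15 kg. In the row on the mat
- tin: low round metal grease tin with a closed lid: 61 mm in diameter (lid, the top 15 mm, 62 mm), 60 mm high. Origin: centre of its underside, z up. About 0.25 kg. In the row on the mat
- plate_diag: aluminium stripper plate 96 x 58 x 16 mm (its x, y, z), flat on the mat behind the row, long side along it, end to end with the other plate, about 14 mm apart. Two 12 mm through holes set diagonally at (+34, +17) and (-34, -17) mm, and a window 35 x 25 mm in the middle. Origin: centre of its underside; a half turn about z gives the same plate. About 0.21 kg
- plate_line: aluminium stripper plate of the same size and window as the other, lying flat beside it; its two 12 mm through holes lie on the long middle line at (+34, 0) and (-34, 0) mm. Origin: centre of its underside. About 0.21 kg
- mould: ejector half of a small steel injection mould, fixed beside the mat. Clamp plate 136 x 80 mm (x, y) at the bottom; flat upper face 104 x 68 mm, 56 mm above the origin. On it two 9 mm guide pins with tapered noses at (+34, +17) and (-34, -17) mm, tips 26 mm above the face, and amid them a core 24 x 14 x 10 mm that fits a plate's window. Origin: centre of its underside; a half turn gives the same
- drip_tray: shallow steel drip tray, fixed to the bench on the other side of the mat from the mould: 300 x 120 mm outside (x, y), walls 3 mm thick and 14 mm high, inner floor 3 mm above the origin. Origin: centre of its underside, on the bench; x along its long side. Empty at the start
- wrench: loose combination wrench, 170 mm long, lying on the bench between the robot and the mat, roughly across; a bystander. Origin: under its middle, x along it
- grinder: loose blue hand grinder, about 165 mm long, 34 mm high, lying on the bench beyond the mat, roughly across; a bystander. Origin: under the middle of its body, x along it towards its bit
There are look-alikes about, which are no part of the job. What is shaped like the plate_diag but green is not meant. Leave any yellow look-alike of the bottle alone.

How it is judged:
On the way, in this order (a step that is already met when the one before it is completed fails the run):
1. can, bottle and tin all stand upright and released on the drip tray (x of can in the frame of drip_tray between -0.137 and 0.137 m and y of can in the frame of drip_tray between -0.047 and 0.047 m and z of each of can, bottle, tin in the frame of drip_tray below 0.01 m and angle between each of can, bottle, tin's own z axis and vertical below 0.1 rad and linear speed of each of can, bottle, tin below 0.03 m/s and contact force between each of can, bottle, tin and the fingers below 0.2 N and x of bottle in the frame of drip_tray between -0.137 and 0.137 m and y of bottle in the frame of drip_tray between -0.047 and 0.047 m and x of tin in the frame of drip_tray between -0.137 and 0.137 m and y of tin in the frame of drip_tray between -0.047 and 0.047 m), for 0.2 s.
2. the plate with the diagonal holes is seated over the mould's pins and released (horizontal distance between plate_diag and mould below 0.004 m and z of plate_diag in the frame of mould between 0.053 and 0.0585 m and angle between the x axis of plate_diag and the x axis of mould, either way round below 0.08 rad and angle between plate_diag's own z axis and vertical below 0.05 rad and linear speed of plate_diag below 0.03 m/s and contact force between plate_diag and the fingers below 0.2 N), for 0.2 s.
At the end, for the whole second after the job is handed in: Diagonal-hole plate over both pins, under 2.5 mm off the mould face, centred within 4 mm; can, bottle and tin upright within 15 mm of where each stood; other plate flat within 15 mm of where it lay; all released and at rest (all of step 2 and distance of each of can, bottle, tin, plate_line from where it was at the start of the episode below 0.015 m and angle between each of can, bottle, tin's own z axis and vertical below 0.1 rad and linear speed of each of can, bottle, tin, plate_line below 0.03 m/s and angle between plate_line's own z axis and vertical below 0.05 rad); the robot touches nothing.
It fails at once if the can, the bottle or the tin is knocked over (angle between any of can, bottle, tin's own z axis and vertical above 0.6 rad).
It fails at once if the wrench or the grinder is moved by more than 25 mm (distance of any of wrench, grinder from where it was at the start of the episode above 0.025 m).
It also fails if it takes over 144 s, if anything falls off the work surface, if the arm or the gripper's body presses on something with over 40 N, if the wrist force passes 120 N, or if a joint passes its speed limit or range.

## Robot

A 6-joint arm with a two-finger parallel gripper is mounted at the origin on the work surface. World frame = base frame: x ahead of the robot, y to its left, z up, the work surface at z = 0. Lengths are in m, angles in rad, forces in N, time in s.
With the tool pointing down it reaches from about 0.3 to 0.775 m from the base axis. Payload 14.6 kg.
Tool frame: the origin (TCP) lies at the very end of the fingers, on their centre line; the grasp point (between the pads) lies 19 mm behind it; z points along the fingers, y is the line along which they close (so a half turn about z gives the same grasp; the last joint's range is limited). The gripper opens to 94 mm and grips with 3 to 60 N. Pads are 16 mm wide; open, the fingers measure 119 mm over their backs; the gripper's body (75 mm by 177 mm) begins 78 mm behind the grasp point.
Start: joints at [-1.403, 0.3, 1.521, -0, 1.321, -0.067], TCP at [0.128, -0.535, 0.205] pointing down, gripper open.
Joint ranges: [-3.03, 3.03], [-0.79, 2.21], [0.23, 2.52], [-1.04, 4.18], [0, 3.07], [-2.55, 2.55]. Speed limits (rad/s): [2.22, 2.22, 2.57, 3.14, 3.14, 3.14].

## Interface

Orientations are given as [roll, pitch, yaw] about the fixed x, y, z axes, in that order (R = Rz(yaw) Ry(pitch) Rx(roll)).
In Python, from station import ctrl, cams gives the robot as it stands. The module is installed in compiled form; this text tells all that it offers.
- The arm moves only by the tool arm_command, never from a script. Its argument "plan" is a list that holds one entry, the list of rows, each a list of 7 numbers: the shift along the tool's x, y, z in parts of the range, where 1.0 means 0.75 m, then the turn, a rotation vector about the tool's x, y, z in shares of 120 degrees (1.0 is 120 degrees), then the closure, from -1 (fully open) to 1 (shut). A call has 1 to 12 rows; each row is the pose to reach, as a shift and turn from the pose commanded when the call began, along the tool's axes at that moment; what a row does not reach only later rows make up. A row lasts 1/10 s, in which the tool goes at most 50 mm and 8.59 degrees, less where a joint would pass 70% of its speed; a pose out of reach is approached as far as the arm can. Shift and turn numbers lie between -1 and 1, and a call with a number outside is refused. A call with a gripper value outside its range is refused whole. The fingers move at their own pace and stop on an object; "squeeze" is the grip in N (left out, the last holds). Time passes only in rows, so rows that repeat a pose let the fingers close. It gives the time, the measured TCP pose, the force, the opening and the grip force at its end, in the units of the state.
- ctrl.get_obs(): the state, without advancing time (a new reading comes with each control period).
- cams.camera(name): name is "scene" or "side" or "wrist"; returns (picture, depth): 384x512x3 uint8, blue, green, red; 384x512 float32, m along the optical axis (not along the pixel's ray), 0 where there is no reading.
- cams.camera_info(name): a dict with "fx", "fy", "cx", "cy" (pixels), "world_to_cam" (4x4, takes a point from world to camera coordinates). Camera axes: x right, y down, z forward; pixel columns grow to the right and rows downward; lengths in m; the calibration is good to about 2 mm. The wrist camera is an equidistant fisheye: a pixel r from the principal point sees the ray r / f radians off the axis. A picture is of the moment at which its call begins: read the wrist's pose just before it. camera_info takes no time and is no camera call; for the wrist camera it gives the pose at the moment of the call.
- ctrl.hand_in(): hands the job in; it is judged then, once.
The state is a dict: "time_s": time; "qpos": joint angles; "joint_vel": joint speeds; "tau": joint torques, N m; "ee_pos": TCP position; "eef_rot": TCP orientation; "force": force on the tool from outside, world axes, zero at the start; "moment": the same for the moment, N m; "grip_width": finger opening in m; "grip_force": force on a finger pad.
Only numpy, scipy, OpenCV 4.12 (cv2) and the standard library are available. Lean on these libraries where they do the work, as an engineer would, in place of code of your own. Each camera call takes 0.05 s, during which the arm holds its last target. There are 200 camera calls.

## Working session

There is one attempt and no reset: what is moved stays moved. The work goes in short steps, Python scripts to look and compute and a tool call to move; the robot and the scene stay as the last step left them, time stands still between calls to the robot, and variables do not carry over. Pictures are saved under pics/ and viewed, at most 14 in all, crops included, and the job is handed in when it is done.

Besides the shell and the picture viewer there is one more tool, called after ">>>" as name([rows], argument=value, ...), one row to a line, values as JSON. arm_command: Moves the arm, as the interface text tells. Its arguments: {"type":"object","properties":{"plan":{"type":"array"},"squeeze":{"type":"number"}},"required":["plan"]}

```bash
mkdir -p pics; cat > h.py <<'E'
import numpy as np, cv2
from station import ctrl, cams
def pts(name):
    im,d=cams.camera(name); I=cams.camera_info(name)
    v,u=np.mgrid[0:384,0:512].astype(float)
    P=np.stack([(u-I['cx'])/I['fx']*d,(v-I['cy'])/I['fy']*d,d],-1)
    T=np.linalg.inv(np.array(I['world_to_cam']))
    W=P@T[:3,:3].T+T[:3,3]; W[d==0]=np.nan
    return im,W
def ray(name,u,v,z):
    I=cams.camera_info(name);T=np.linalg.inv(np.array(I['world_to_cam']))
    r=T[:3,:3]@np.array([(u-I['cx'])/I['fx'],(v-I['cy'])/I['fy'],1]);o=T[:3,3]
    return o+r*(z-o[2])/r[2]
E
python3 - <<'E'
from h import *
for n in('scene','side'):
    im,W=pts(n); np.savez(n+'.npz',im=im,W=W)
    cv2.imwrite(f'pics/{n}1.png',cv2.resize(im,(800,600)))
    I=cams.camera_info(n);T=np.linalg.inv(I['world_to_cam']);print(n,T[:3,3],T[:3,2],I['fx'])
print(ctrl.get_obs())
E
```

```text
scene [ 1.00707783 -0.51162633  0.59232328] [-0.48510012  0.61146879 -0.62512702] 360.2667624574308
side [ 0.48748227 -0.73966386  0.60360638] [ 0.1136549   0.78697885 -0.60642136] 384.4412567645867
{'time_s': 0.1, 'qpos': array([-1.40262591e+00,  3.00377708e-01,  1.52145883e+00,  7.93068617e-06,
        1.32073936e+00, -6.66167135e-02]), 'joint_vel': array([-0.00013724, -0.00374027, -0.00192855,  0.00054653,  0.00191062,
       -0.0012466 ]), 'tau': array([ 9.50006215e-04, -5.32644010e+01, -3.53284049e+01,  7.08943745e-02,
        2.34851689e-02, -4.87987643e-05]), 'ee_pos': array([ 0.12790299, -0.53469437,  0.20498929]), 'eef_rot': array([-3.14061210e+00, -7.31171560e-05,  2.34785131e-01]), 'force': array([-0.45154105,  0.37236928,  0.47640466]), 'moment': array([ 0.04520671,  0.04218825, -0.02275638]), 'grip_force': 0.0, 'grip_width': 0.0939072067732423}
```

View pics/scene1.png

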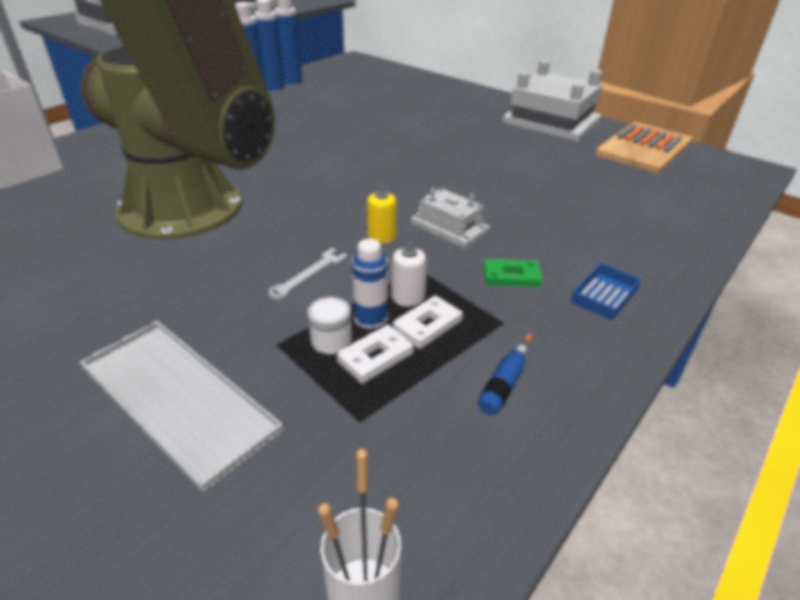

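View pics/side1.png

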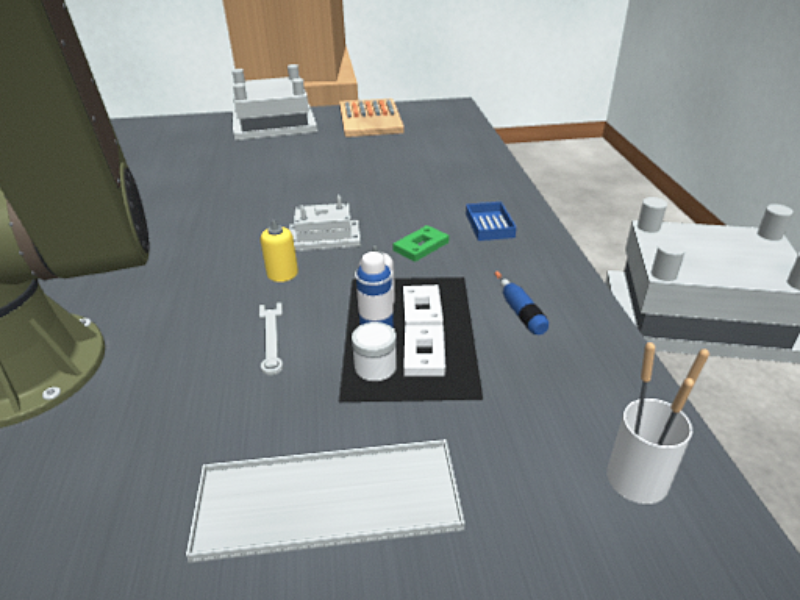

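The tray is at (330,500) in the side view, with the tin at (375,350), the can at (375,290) and the bottle at (385,270). The mould is at (325,225).

Plate candidates are the far white plate (422,303), the near white plate (425,348) and the green one (420,242), which is excluded. The far plate's holes look diagonal, so I'll check it in a crop.

```bash
python3 - <<'E'
from h import *
S={n:np.load(n+'.npz') for n in('scene','side')}
a=cv2.resize(S['side']['im'][175:250,215:315],(800,600),interpolation=cv2.INTER_CUBIC);cv2.imwrite('pics/crop1.png',a)
for n in S:
    im,W=S[n]['im'],S[n]['W']; x,y,z=W[...,0],W[...,1],W[...,2]
    hsv=cv2.cvtColor(im,cv2.COLOR_BGR2HSV)
    # mat
    R=(x>.2)&(x<.8)&(y>-.45)&(y<.55)
    m=(R&(im.max(-1)<30)&(abs(z-.003)<.006)).astype(np.uint8)
    k,l,s,c=cv2.connectedComponentsWithStats(m);i=1+s[1:,4].argmax()
    r=cv2.minAreaRect(W[...,:2][l==i].astype(np.float32));print(n,'mat',r,np.nanmedian(z[l==i]))
    # things above
    m=(R&(z>.008)).astype(np.uint8);k,l,s,c=cv2.connectedComponentsWithStats(m)
    for i in range(1,k):
        if s[i,4]>60:
            q=l==i;p=W[q];print(n,'blob',c[i].round(),s[i,4],np.nanmin(p,0).round(3),np.nanmax(p,0).round(3))
    # bright top faces at plate height
    for nm,lo,hi,box in(('plates',.0165,.0225,(.3,.7,-.15,.2)),('tintop',.058,.068,(.3,.7,-.2,.2)),('cantop',.138,.148,(.3,.7,-.2,.2)),('bottle shoulder',.072,.082,(.3,.7,-.2,.2)),('bottletop',.1,.113,(.3,.7,-.2,.2)),('mouldface',.053,.059,(.3,.7,.15,.4)),('pins',.07,.09,(.3,.7,.15,.4)),('tray',-.002,.02,(.15,.7,-.4,-.15))):
        m=(z>lo)&(z<hi)&(x>box[0])&(x<box[1])&(y>box[2])&(y<box[3])
        if nm in('plates','tray'): m&=(im.min(-1)>(150 if nm=='plates' else 110))
        k,l,s,c=cv2.connectedComponentsWithStats(m.astype(np.uint8))
        for i in range(1,k):
            if s[i,4]>(4 if nm in('pins','bottletop') else 25):
                p=W[l==i];r=cv2.minAreaRect(p[:,:2].astype(np.float32))
                print(n,nm,c[i].round(),s[i,4],np.round(r[0],4),np.round(r[1],4),round(r[2],1),'z',np.median(p[:,2]).round(4))
E
```

```text
Traceback (most recent call last):
ValueError: attempt to get argmax of an empty sequence
```

View pics/crop1.png

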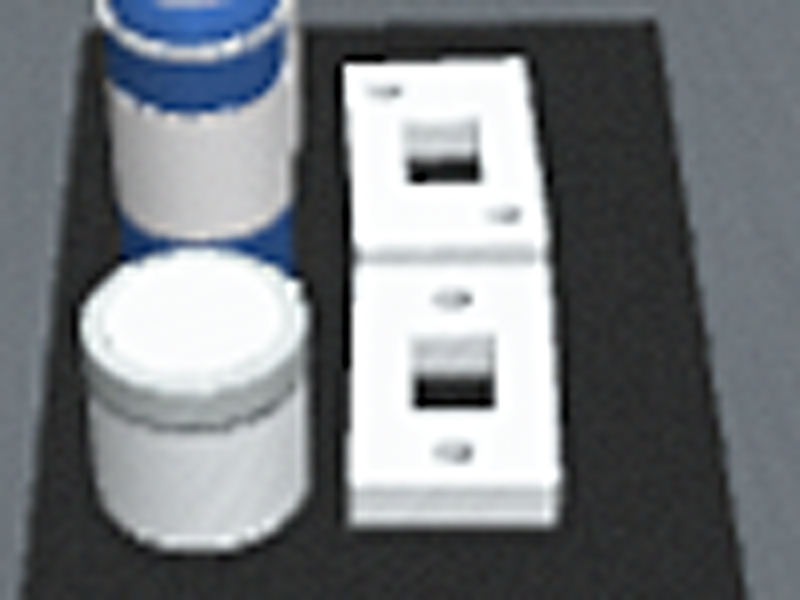

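The crop shows that the far plate, at (445,150) in the crop, has diagonal holes at (383,90) and (503,213), so it's plate_diag. The near plate's holes, at (455,298) and (455,452), are in line.

```bash
cat > m.py <<'E'
from h import *
S={n:np.load(n+'.npz') for n in('scene','side')}
for n in S:
    im,W=S[n]['im'],S[n]['W']; x,y,z=W[...,0],W[...,1],W[...,2]
    R=(x>.2)&(x<.9)&(y>-.5)&(y<.6)
    print(n,im[200,300],im[190,310],np.isnan(z).mean())
    def cc(nm,m,mn):
        k,l,s,c=cv2.connectedComponentsWithStats(m.astype(np.uint8))
        for i in range(1,k):
            if s[i,4]>mn:
                p=W[l==i];r=cv2.minAreaRect(p[:,:2].astype(np.float32))
                print(n,nm,c[i].round(),s[i,4],'rect',np.round(r[0],4),np.round(r[1],4),round(r[2],1),'med',np.median(p,0).round(4))
    cc('mat',R&(im.max(-1)<60)&(abs(z)<.01),400)
    cc('above',R&(z>.009),60)
    for nm,lo,hi,box,mn in(('plates',.015,.0225,(.3,.75,-.2,.25),40),('tintop',.06,.067,(.3,.7,-.2,.2),25),('cantop',.138,.148,(.3,.7,-.2,.2),15),('shoulder',.072,.083,(.3,.7,-.2,.2),15),('btltop',.1,.115,(.3,.7,-.2,.2),4),('face',.053,.059,(.3,.75,.1,.5),20),('pins',.072,.09,(.3,.75,.1,.5),2),('tray',-.002,.02,(.15,.8,-.5,-.15),100)):
        m=(z>lo)&(z<hi)&(x>box[0])&(x<box[1])&(y>box[2])&(y<box[3])
        if nm in('plates','tray'): m&=(im.min(-1)>(150 if nm=='plates' else 110))
        cc(nm,m,mn)
E
python3 m.py
```

```text
scene [39 38 41] [102  98  95] 0.0041046142578125
scene mat [250. 230.] 2991 rect [ 0.5903 -0.0126] [0.2984 0.1967] 81.8 med [ 0.6472 -0.092   0.004 ]
scene above [135.  48.] 6138 rect [0.2226 0.0005] [0.0453 0.2129] 0.0 med [ 0.2297 -0.0176  0.3221]
scene above [238. 166.] 1615 rect [0.4637 0.0884] [0.0539 0.2992] 37.7 med [ 0.54   -0.0132  0.0767]
scene above [288. 137.] 1081 rect [0.466  0.3023] [0.1376 0.0816] 0.4 med [0.4825 0.28   0.0442]
scene above [261. 176.] 745 rect [0.5492 0.0705] [0.0514 0.0515] 71.4 med [0.5593 0.0576 0.0643]
scene above [327. 173.] 477 rect [0.6484 0.2417] [0.0964 0.0626] 37.0 med [0.6502 0.24   0.0167]
scene above [386. 185.] 556 rect [0.7979 0.2991] [0.1143 0.0764] 89.9 med [0.7973 0.2909 0.0171]
scene above [239. 213.] 2342 rect [ 0.5737 -0.0154] [0.2168 0.1323] 81.5 med [ 0.5922 -0.071   0.0202]
scene above [116. 258.] 800 rect [ 0.4488 -0.3019] [0.121  0.3015] 88.4 med [ 0.482  -0.3104  0.0139]
scene above [321. 243.] 709 rect [0.7742 0.0245] [0.0349 0.167 ] 8.8 med [ 0.782  -0.0128  0.0305]
scene above [230. 349.] 2817 rect [ 0.8197 -0.3304] [0.0
[... 4230 characters left out ...]
 med [ 0.5349 -0.0296  0.1075]
side face [206. 137.] 305 rect [0.467  0.3045] [0.0765 0.1031] 90.0 med [0.4706 0.2929 0.0577]
side face [177. 162.] 36 rect [0.3871 0.1724] [0.0209 0.0513] 89.3 med [0.3878 0.1667 0.0565]
side pins [216. 127.] 11 rect [0.502 0.318] [0.0074 0.0053] 20.3 med [0.5012 0.3188 0.077 ]
side pins [193. 133.] 12 rect [0.4332 0.2855] [0.0059 0.0064] 24.6 med [0.433  0.2859 0.079 ]
side pins [176. 152.] 190 rect [0.3874 0.1848] [0.0539 0.0457] 9.6 med [0.3885 0.175  0.083 ]
side tray [207. 320.] 10293 rect [ 0.4513 -0.2965] [0.1362 0.3043] 88.3 med [ 0.4453 -0.3064  0.0047]
side tray [396. 311.] 153 rect [ 0.7905 -0.3324] [0.0148 0.0614] 3.8 med [ 0.7885 -0.3454  0.0106]
```

Measured so far, in m. Spacings and sizes match the given ones, and the undersides are at 3 mm.

| Thing | Centre | Yaw / direction |
|---|---|---|
| Tin | (.527, -.087) | – |
| Can | (.538, -.009) | – |
| Bottle | (.5475, .0724) | – |
| Row | – | 82.6° |
| plate_diag | (.617, .037) | 83.5° |
| Mould pins | (.4667, .302) | -1° |
| Tray | (.449, -.302) | – |

First move is to above the tin.

The rows are not in the units I measure in: shifts go in shares of 0.75 m and turns go in shares of 120 degrees. I convert before sending: 492 mm / 750 = 0.656, -342 mm / 750 = -0.456, -1.207 rad / 2.0944 = -0.5763.

>>> arm_command([
  [[0.656,-0.456,0.02,0,0,-0.5763,-1],[0.656,-0.456,0.02,0,0,-0.5763,-1],[0.656,-0.456,0.02,0,0,-0.5763,-1],[0.656,-0.456,0.02,0,0,-0.5763,-1],[0.656,-0.456,0.02,0,0,-0.5763,-1],[0.656,-0.456,0.02,0,0,-0.5763,-1],[0.656,-0.456,0.02,0,0,-0.5763,-1],[0.656,-0.456,0.02,0,0,-0.5763,-1],[0.656,-0.456,0.02,0,0,-0.5763,-1],[0.656,-0.456,0.02,0,0,-0.5763,-1],[0.656,-0.456,0.02,0,0,-0.5763,-1],[0.656,-0.456,0.02,0,0,-0.5763,-1]],
], squeeze=15)

```text
time_s: 1.3
ee_pos: [0.5279, -0.0858, 0.1902]
eef_rot: [-3.141, 0.0, 1.442]
force: [0.5, -0.4, 0.3]
grip_width: 0.094
grip_force: 0.0
```

```bash
cat > g.py <<'E'
import sys; from h import *
from scipy.spatial.transform import Rotation as Ro
# usage: g.py x y z yawdeg ...  prints row from current pose
o=ctrl.get_obs();print('t',o['time_s'],o['ee_pos'].round(4),o['eef_rot'].round(4),'w',round(o['grip_width'],4),'gf',round(o['grip_force'],1),'F',o['force'].round(1))
p=o['ee_pos'];Rm=Ro.from_euler('xyz',o['eef_rot'])
a=list(map(float,sys.argv[1:]))
for i in range(0,len(a),4):
    x,y,z,w=a[i:i+4]
    Rt=Ro.from_euler('xyz',[np.pi,0,np.deg2rad(w)])
    print(np.round(1000*Rm.inv().apply(np.array([x,y,z])-p),1),(Rm.inv()*Rt).as_rotvec().round(3))
E
python3 g.py .5272 -.0872 .036 82.6
```

```text
t 1.3 [ 0.5279 -0.0858  0.1902] [-3.1413  0.      1.442 ] w 0.094 gf 0.0 F [ 0.5 -0.4  0.3]
[ -1.4  -0.5 154.2] [-0.  0.  0.]
```

Scaled: 154 mm / 750 = 0.2053, 100 mm / 750 = 0.1333.

>>> arm_command([
  [[-0.0019,-0.0007,0.0667,0,0,0,-1],[-0.0019,-0.0007,0.1333,0,0,0,-1],[-0.0019,-0.0007,0.18,0,0,0,-1],[-0.0019,-0.0007,0.2053,0,0,0,-1],[-0.0019,-0.0007,0.2053,0,0,0,-1],[-0.0019,-0.0007,0.2053,0,0,0,1],[-0.0019,-0.0007,0.2053,0,0,0,1],[-0.0019,-0.0007,0.2053,0,0,0,1],[-0.0019,-0.0007,0.2053,0,0,0,1],[-0.0019,-0.0007,0.2053,0,0,0,1],[-0.0019,-0.0007,0.2053,0,0,0,1],[-0.0019,-0.0007,0.2053,0,0,0,1]],
])

```text
time_s: 2.5
ee_pos: [0.5267, -0.0893, 0.0372]
eef_rot: [3.14, 0.0, 1.442]
force: [-0.6, 0.8, 6.8]
grip_width: 0.0614
grip_force: 15.0
```

```bash
python3 g.py .5272 -.0872 .09 82.6 .563 -.304 .09 82.6 .563 -.304 .037 82.6
```

```text
t 2.5 [ 0.5267 -0.0893  0.0372] [3.1403e+00 1.0000e-04 1.4418e+00] w 0.0614 gf 15.0 F [-0.6  0.8  6.8]
[  2.1   0.3 -52.8] [0.001 0.    0.   ]
[-208.3   63.7  -52.7] [0.001 0.    0.   ]
[-208.3   63.7    0.3] [0.001 0.    0.   ]
```

Scaled: -208 mm / 750 = -0.2773, -185 mm / 750 = -0.2467.

>>> arm_command([
  [[0,0,-0.0333,0,0,0,1],[0,0,-0.0667,0,0,0,1],[-0.04,0.012,-0.0707,0,0,0,1],[-0.0933,0.028,-0.0707,0,0,0,1],[-0.1467,0.0453,-0.0707,0,0,0,1],[-0.2,0.0613,-0.0707,0,0,0,1],[-0.2467,0.076,-0.0707,0,0,0,1],[-0.2773,0.0853,-0.0707,0,0,0,1],[-0.2773,0.0853,-0.0707,0,0,0,1],[-0.2773,0.0853,-0.04,0,0,0,1],[-0.2773,0.0853,-0.0133,0,0,0,1],[-0.2773,0.0853,-0.0013,0,0,0,1]],
])

```text
time_s: 3.7
ee_pos: [0.5617, -0.3024, 0.0357]
eef_rot: [-3.138, -0.002, 1.442]
force: [-17.9, 1.1, 23.9]
grip_width: 0.0613
grip_force: 15.0
```

Scaled: -155 mm / 750 = -0.2067, -120 mm / 750 = -0.16.

>>> arm_command([
  [[0,0,0,0,0,0,1],[0,0,0,0,0,0,1],[0,0,0,0,0,0,-1],[0,0,0,0,0,0,-1],[0,0,0,0,0,0,-1],[0,0,0,0,0,0,-1],[0,0,0,0,0,0,-1],[0,0,-0.0533,0,0,0,-1],[0,0,-0.1067,0,0,0,-1],[0,0,-0.16,0,0,0,-1],[0,0,-0.2067,0,0,0,-1],[0,0,-0.2067,0,0,0,-1]],
])

```text
time_s: 4.9
ee_pos: [0.5644, -0.3045, 0.1981]
eef_rot: [3.134, 0.003, 1.442]
force: [0.3, 0.1, 0.4]
grip_width: 0.0941
grip_force: 0.0
```

```bash
python3 g.py .5475 .0724 .19 82.6; python3 - <<'E'
from h import *
im,d=cams.camera('wrist');cv2.imwrite('pics/w1.png',im);I=cams.camera_info('wrist');print(I)
im,d=cams.camera('side');cv2.imwrite('pics/s2.png',im)
cv2.imwrite('pics/c.png',np.hstack([cv2.resize(cv2.imread('pics/w1.png'),(400,300)),cv2.resize(im,(400,300))]))
E
```

```text
t 4.9 [ 0.5644 -0.3045  0.1981] [3.1339 0.0034 1.4418] w 0.0941 gf 0.0 F [0.3 0.1 0.4]
[371.6 -65.3   6.3] [0.008 0.003 0.   ]
{'fx': 297.3186396354542, 'fy': 297.3186396354542, 'cx': 254.02875347642214, 'cy': 188.52041881748693, 'world_to_cam': array([[ 0.99167197, -0.1286959 ,  0.0049053 , -0.59936799],
       [-0.12528909, -0.95520075,  0.26813088, -0.24417005],
       [-0.0298218 , -0.26651246, -0.96337001,  0.31812287],
       [ 0.        ,  0.        ,  0.        ,  1.        ]])}
```

View pics/c.png

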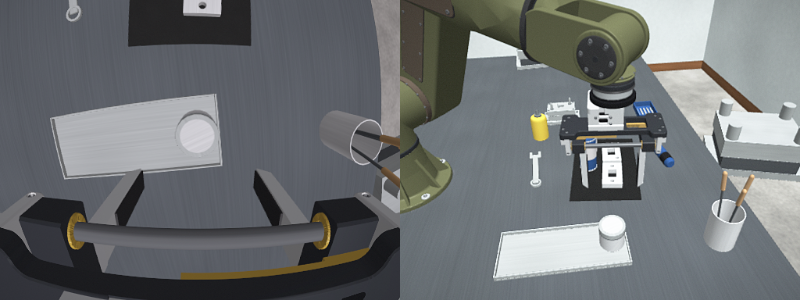

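The wrist view shows the tin standing in the tray near its far end, at (198,132) on the left. The side view shows it upright. The bottle is next.

Scaled: 371 mm / 750 = 0.4947, 355 mm / 750 = 0.4733.

>>> arm_command([
  [[0.0613,-0.0107,0.0013,0,0,0,-1],[0.1227,-0.0213,0.0027,0,0,0,-1],[0.184,-0.032,0.004,0,0,0,-1],[0.2453,-0.0427,0.0053,0,0,0,-1],[0.3067,-0.0533,0.0067,0,0,0,-1],[0.368,-0.064,0.008,0,0,0,-1],[0.4267,-0.0747,0.008,0,0,0,-1],[0.4733,-0.084,0.008,0,0,0,-1],[0.4947,-0.0867,0.008,0,0,0,-1],[0.4947,-0.0867,0.008,0,0,0,-1],[0.4947,-0.0867,0.008,0,0,0,-1],[0.4947,-0.0867,0.008,0,0,0,-1]],
])

```text
time_s: 6.2
ee_pos: [0.5463, 0.0712, 0.186]
eef_rot: [-3.141, 0.0, 1.44]
force: [0.1, -0.0, -0.0]
grip_width: 0.0941
grip_force: 0.0
```

```bash
python3 g.py .5475 .0724 .039 82.6;
```

```text
t 6.2 [0.5463 0.0712 0.186 ] [-3.1410e+00  3.0000e-04  1.4403e+00] w 0.0941 gf 0.0 F [ 0.1 -0.  -0. ]
[  1.4   1.2 147. ] [-0.001  0.    -0.001]
```

Scaled: 147 mm / 750 = 0.196, 1.4 mm / 750 = 0.0019.

>>> arm_command([
  [[0.0019,0.0016,0.06,0,0,0,-1],[0.0019,0.0016,0.12,0,0,0,-1],[0.0019,0.0016,0.1733,0,0,0,-1],[0.0019,0.0016,0.196,0,0,0,-1],[0.0019,0.0016,0.196,0,0,0,-1],[0.0019,0.0016,0.196,0,0,0,1],[0.0019,0.0016,0.196,0,0,0,1],[0.0019,0.0016,0.196,0,0,0,1],[0.0019,0.0016,0.196,0,0,0,1],[0.0019,0.0016,0.196,0,0,0,1],[0.0019,0.0016,0.196,0,0,0,1],[0.0019,0.0016,0.196,0,0,0,1]],
], squeeze=12)

```text
time_s: 7.4
ee_pos: [0.5478, 0.0739, 0.0399]
eef_rot: [3.141, -0.0, 1.442]
force: [-1.4, -1.0, 5.5]
grip_width: 0.056
grip_force: 12.0
```

```bash
python3 g.py .5475 .0724 .16 82.6 .449 -.301 .16 82.6 .449 -.301 .041 82.6
```

```text
t 7.4 [0.5478 0.0739 0.0399] [ 3.1409e+00 -1.0000e-04  1.4419e+00] w 0.056 gf 12.0 F [-1.4 -1.   5.5]
[  -1.5   -0.  -120.1] [ 0.001 -0.     0.   ]
[-384.5  -49.7 -120.2] [ 0.001 -0.     0.   ]
[-384.5  -49.8   -1.2] [ 0.001 -0.     0.   ]
```

Scaled: -330 mm / 750 = -0.44, -165 mm / 750 = -0.22.

>>> arm_command([
  [[0,0,-0.0533,0,0,0,1],[0,0,-0.1067,0,0,0,1],[0,0,-0.16,0,0,0,1],[0,0,-0.2067,0,0,0,1],[-0.0267,-0.004,-0.22,0,0,0,1],[-0.08,-0.0107,-0.22,0,0,0,1],[-0.14,-0.0187,-0.22,0,0,0,1],[-0.2,-0.0267,-0.22,0,0,0,1],[-0.26,-0.0333,-0.22,0,0,0,1],[-0.32,-0.0413,-0.22,0,0,0,1],[-0.38,-0.0493,-0.22,0,0,0,1],[-0.44,-0.0573,-0.22,0,0,0,1]],
])

```text
time_s: 8.6
ee_pos: [0.4616, -0.2495, 0.2043]
eef_rot: [-3.141, -0.0, 1.442]
force: [0.8, -1.1, -1.1]
grip_width: 0.0558
grip_force: 12.0
```

>>> arm_command([
  [[-0.0467,-0.0067,0,0,0,0,1],[-0.072,-0.0093,0,0,0,0,1],[-0.072,-0.0093,0.0267,0,0,0,1],[-0.072,-0.0093,0.0733,0,0,0,1],[-0.072,-0.0093,0.1267,0,0,0,1],[-0.072,-0.0093,0.1733,0,0,0,1],[-0.072,-0.0093,0.2,0,0,0,1],[-0.072,-0.0093,0.2133,0,0,0,1],[-0.072,-0.0093,0.216,0,0,0,1],[-0.072,-0.0093,0.216,0,0,0,1],[-0.072,-0.0093,0.216,0,0,0,1],[-0.072,-0.0093,0.216,0,0,0,1]],
])

```text
time_s: 9.8
ee_pos: [0.449, -0.3008, 0.0435]
eef_rot: [3.14, 0.001, 1.442]
force: [-0.5, -0.7, -0.9]
grip_width: 0.0561
grip_force: 12.0
```

```bash
python3 g.py .449 -.301 .041 82.6 
```

```text
t 9.8 [ 0.449  -0.3008  0.0435] [3.1402e+00 9.0000e-04 1.4419e+00] w 0.0561 gf 12.0 F [-0.5 -0.7 -0.9]
[-0.2  0.   2.5] [0.001 0.001 0.   ]
```

Scaled: -160 mm / 750 = -0.2133, -130 mm / 750 = -0.1733.

>>> arm_command([
  [[0,0,0.0027,0,0,0,1],[0,0,0.004,0,0,0,1],[0,0,0.004,0,0,0,1],[0,0,0.004,0,0,0,-1],[0,0,0.004,0,0,0,-1],[0,0,0.004,0,0,0,-1],[0,0,0.004,0,0,0,-1],[0,0,0,0,0,0,-1],[0,0,-0.0533,0,0,0,-1],[0,0,-0.1133,0,0,0,-1],[0,0,-0.1733,0,0,0,-1],[0,0,-0.2133,0,0,0,-1]],
])

```text
time_s: 11.0
ee_pos: [0.4489, -0.3007, 0.206]
eef_rot: [3.139, 0.002, 1.442]
force: [-0.2, 0.2, -1.2]
grip_width: 0.0939
grip_force: 0.0
```

```bash
python3 g.py .538 -.009 .2 82.6 
```

```text
t 11.0 [ 0.4489 -0.3007  0.206 ] [3.1388e+00 1.6000e-03 1.4418e+00] w 0.0939 gf 0.0 F [-0.2  0.2 -1.2]
[300.8  50.8   5.7] [0.003 0.002 0.   ]
```

Scaled: 300 mm / 750 = 0.4, 295 mm / 750 = 0.3933.

>>> arm_command([
  [[0.06,0.0107,0,0,0,0,-1],[0.12,0.02,0,0,0,0,-1],[0.18,0.0307,0,0,0,0,-1],[0.24,0.04,0,0,0,0,-1],[0.3,0.0507,0,0,0,0,-1],[0.36,0.0613,0.004,0,0,0,-1],[0.3933,0.0667,0.0067,0,0,0,-1],[0.4,0.068,0.0067,0,0,0,-1],[0.4,0.068,0.0067,0,0,0,-1],[0.4,0.068,0.0067,0,0,0,-1]],
])

```text
time_s: 12.0
ee_pos: [0.5376, -0.0106, 0.1976]
eef_rot: [3.141, 0.0, 1.441]
force: [0.6, -0.2, -0.4]
grip_width: 0.094
grip_force: 0.0
```

```bash
python3 g.py .538 -.009 .065 82.6 
```

```text
t 12.0 [ 0.5376 -0.0106  0.1976] [3.1415e+00 2.0000e-04 1.4410e+00] w 0.094 gf 0.0 F [ 0.6 -0.2 -0.4]
[  1.7   0.2 132.6] [ 0.     0.    -0.001]
```

Scaled: 132 mm / 750 = 0.176, 1.7 mm / 750 = 0.0023.

>>> arm_command([
  [[0.0023,0,0.06,0,0,0,-1],[0.0023,0,0.12,0,0,0,-1],[0.0023,0,0.16,0,0,0,-1],[0.0023,0,0.176,0,0,0,-1],[0.0023,0,0.176,0,0,0,-1],[0.0023,0,0.176,0,0,0,1],[0.0023,0,0.176,0,0,0,1],[0.0023,0,0.176,0,0,0,1],[0.0023,0,0.176,0,0,0,1],[0.0023,0,0.176,0,0,0,1],[0.0023,0,0.176,0,0,0,1],[0.0023,0,0.176,0,0,0,1]],
], squeeze=18)

```text
time_s: 13.2
ee_pos: [0.5381, -0.0079, 0.0656]
eef_rot: [3.141, -0.0, 1.442]
force: [0.5, 0.5, 2.0]
grip_width: 0.0518
grip_force: 18.0
```

```bash
python3 g.py .538 -.009 .19 82.6 .336 -.299 .19 82.6 .336 -.299 .067 82.6
```

```text
t 13.2 [ 0.5381 -0.0079  0.0656] [ 3.1413 -0.      1.4419] w 0.0518 gf 18.0 F [0.5 0.5 2. ]
[-1.100e+00  1.000e-01 -1.244e+02] [ 0. -0.  0.]
[-314.7 -162.9 -124.4] [ 0. -0.  0.]
[-314.7 -163.    -1.4] [ 0. -0.  0.]
```

Scaled: -310 mm / 750 = -0.4133, -124 mm / 750 = -0.1653.

>>> arm_command([
  [[0,0,-0.0467,0,0,0,1],[0,0,-0.1,0,0,0,1],[0,0,-0.1467,0,0,0,1],[-0.02,-0.0107,-0.1653,0,0,0,1],[-0.0667,-0.0347,-0.1653,0,0,0,1],[-0.12,-0.0627,-0.1653,0,0,0,1],[-0.1733,-0.0893,-0.1653,0,0,0,1],[-0.2267,-0.1173,-0.1653,0,0,0,1],[-0.28,-0.1453,-0.1653,0,0,0,1],[-0.3333,-0.1733,-0.1653,0,0,0,1],[-0.38,-0.1973,-0.1653,0,0,0,1],[-0.4133,-0.2147,-0.1653,0,0,0,1]],
])

```text
time_s: 14.4
ee_pos: [0.3368, -0.2961, 0.1893]
eef_rot: [-3.141, -0.0, 1.441]
force: [0.8, 0.6, -2.8]
grip_width: 0.0521
grip_force: 18.0
```

Scaled: 122 mm / 750 = 0.1627, 118 mm / 750 = 0.1573.

>>> arm_command([
  [[-0.0067,-0.0027,0,0,0,0,1],[-0.0067,-0.0027,0,0,0,0,1],[-0.0067,-0.0027,0.04,0,0,0,1],[-0.0067,-0.0027,0.0867,0,0,0,1],[-0.0067,-0.0027,0.1333,0,0,0,1],[-0.0067,-0.0027,0.1573,0,0,0,1],[-0.0067,-0.0027,0.1627,0,0,0,1],[-0.0067,-0.0027,0.1627,0,0,0,1],[-0.0067,-0.0027,0.1627,0,0,0,1]],
])

```text
time_s: 15.3
ee_pos: [0.3366, -0.2994, 0.0685]
eef_rot: [3.14, 0.001, 1.443]
force: [-0.0, 0.7, -1.9]
grip_width: 0.0519
grip_force: 18.0
```

```bash
python3 g.py .336 -.299 .067 82.6
```

```text
t 15.3 [ 0.3366 -0.2994  0.0685] [3.1403e+00 1.0000e-03 1.4425e+00] w 0.0519 gf 18.0 F [-0.   0.7 -1.9]
[ 0.3 -0.6  1.5] [0.001 0.001 0.001]
```

Scaled: -145 mm / 750 = -0.1933, -125 mm / 750 = -0.1667.

>>> arm_command([
  [[0,0,0.0027,0,0,0,1],[0,0,0.0033,0,0,0,1],[0,0,0.0033,0,0,0,1],[0,0,0.0033,0,0,0,-1],[0,0,0.0033,0,0,0,-1],[0,0,0.0033,0,0,0,-1],[0,0,0.0033,0,0,0,-1],[0,0,0,0,0,0,-1],[0,0,-0.0533,0,0,0,-1],[0,0,-0.1133,0,0,0,-1],[0,0,-0.1667,0,0,0,-1],[0,0,-0.1933,0,0,0,-1]],
])

```text
time_s: 16.5
ee_pos: [0.3363, -0.2998, 0.2161]
eef_rot: [3.138, 0.003, 1.442]
force: [0.4, -0.1, -1.4]
grip_width: 0.0939
grip_force: 0.0
```

```bash
python3 g.py .6167 .0371 .15 83 .6167 .0371 .2 83 ; python3 - <<'E'
from h import *
im,d=cams.camera('side');cv2.imwrite('pics/s3.png',cv2.resize(im[240:384,100:320],(770,504)))
E
```

```text
t 16.5 [ 0.3363 -0.2998  0.2161] [3.1382e+00 2.8000e-03 1.4418e+00] w 0.0939 gf 0.0 F [ 0.4 -0.1 -1.4]
[370.4 234.5  65.9] [ 0.003  0.003 -0.007]
[370.2 234.7  15.9] [ 0.003  0.003 -0.007]
```

View pics/s3.png

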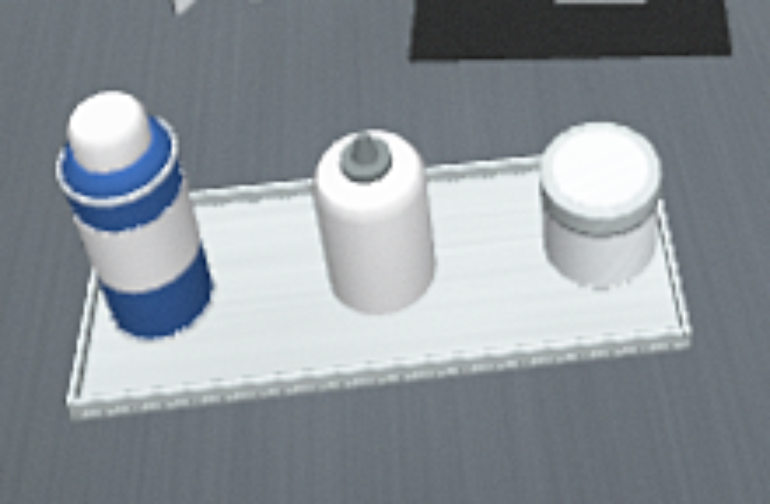

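The crop shows the can (135,220), the bottle (375,220) and the tin (600,205) all upright inside the tray. Next I go over plate_diag and measure it and the mould pins with the wrist camera.

Scaled: 370 mm / 750 = 0.4933, 336 mm / 750 = 0.448, -0.007 rad / 2.0944 = -0.0033.

>>> arm_command([
  [[0.056,0.036,0,0,0,0,-1],[0.112,0.0707,0,0,0,0,-1],[0.168,0.1067,0,0,0,0,-1],[0.224,0.1413,0,0,0,0,-1],[0.28,0.1773,0.0067,0,0,0,-1],[0.336,0.2133,0.0133,0,0,0,-1],[0.392,0.248,0.02,0,0,0,-1],[0.448,0.284,0.02,0,0,-0.0033,-1],[0.4827,0.3053,0.0213,0,0,-0.0033,-1],[0.4933,0.312,0.0213,0,0,-0.0033,-1],[0.4933,0.312,0.0213,0,0,-0.0033,-1],[0.4933,0.312,0.0213,0,0,-0.0033,-1]],
])

```text
time_s: 17.75
ee_pos: [0.6149, 0.0365, 0.1962]
eef_rot: [-3.141, 0.0, 1.448]
force: [-0.2, 0.7, -0.2]
grip_width: 0.0942
grip_force: 0.0
```

```bash
python3 g.py .6167 .0371 .1 83; python3 - <<'E'
from h import *
I=cams.camera_info('wrist');im,d=cams.camera('wrist');cv2.imwrite('pics/w2.png',cv2.resize(im,(800,600)))
np.savez('w2.npz',im=im,d=d,T=I['world_to_cam'])
E
```

```text
t 17.75 [0.6149 0.0365 0.1962] [-3.1410e+00  3.0000e-04  1.4481e+00] w 0.0942 gf 0.0 F [-0.2  0.7 -0.2]
[ 0.8  1.8 96.2] [-0.001  0.    -0.   ]
```

View pics/w2.png

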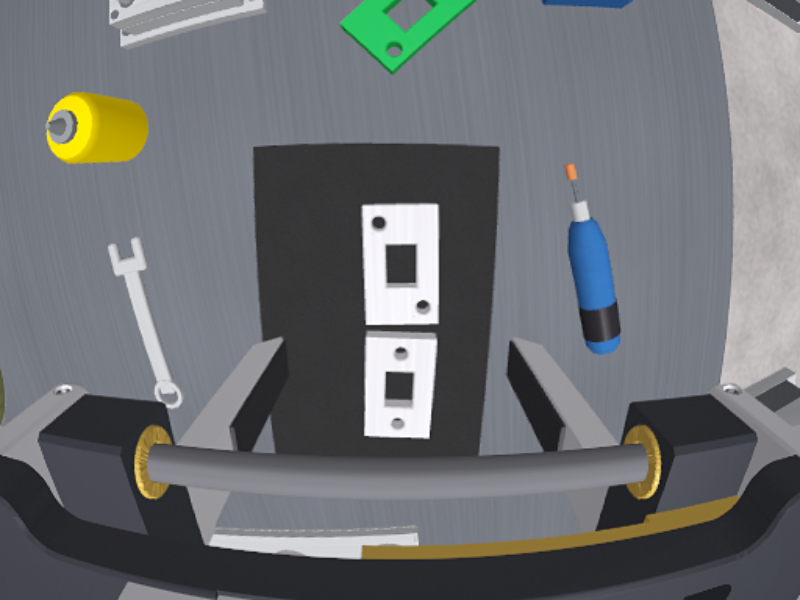

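The wrist view shows plate_diag at (400,264), with holes at (378,222) and (423,306), and plate_line at (400,385). Now I compute the positions.

```bash
cat >> h.py <<'E'
def wray(I,u,v,z):
    a=np.array([(u-I['cx']),(v-I['cy'])])/I['fx'];t=np.hypot(*a)
    r=np.array([*(a/max(t,1e-9)*np.sin(t)),np.cos(t)])
    T=np.linalg.inv(I['world_to_cam']);r=T[:3,:3]@r;o=T[:3,3]
    return o+r*(z-o[2])/r[2]
E
cat > p.py <<'E'
from h import *
D=np.load('w2.npz');im=D['im'];I=dict(cams.camera_info('wrist'),world_to_cam=D['T'])
m=(im.min(-1)>150).astype(np.uint8)
cs,hi=cv2.findContours(m,cv2.RETR_CCOMP,cv2.CHAIN_APPROX_NONE)
for i,c in enumerate(cs):
    if hi[0][i][3]>=0:continue
    x,y,w,h=cv2.boundingRect(c)
    if not(200<x<300 and 100<y<260 and cv2.contourArea(c)>500):continue
    q=np.array([wray(I,*p[0],.019)[:2] for p in c.astype(float)],np.float32)
    print('plate',x,y,w,h,cv2.minAreaRect(q))
    j=hi[0][i][2]
    while j>=0:
        q=np.array([wray(I,*p[0],.019)[:2] for p in cs[j].astype(float)],np.float32)
        if len(q)>6:print('  hole',np.round(q.mean(0),4),np.round(cv2.minAreaRect(q),4) if 0 else np.round(cv2.minAreaRect(q)[1],4))
        j=hi[0][j][0]
E
python3 p.py
```

```text
plate 233 212 47 69 ((0.6040804386138916, -0.06518399715423584), (0.10177835822105408, 0.05922621861100197), 80.2773666381836)
  hole [ 0.6021 -0.1023] [0.0059 0.0043]
  hole [ 0.5973 -0.098 ] [0.0106 0.0064]
  hole [ 0.6046 -0.064 ] [0.0317 0.0263]
  hole [ 0.6103 -0.0329] [0.0087 0.0115]
plate 232 130 49 78 ((0.6184160709381104, 0.039897993206977844), (0.09730379283428192, 0.05893665552139282), 84.09491729736328)
  hole [0.6324 0.0056] [0.0092 0.0114]
  hole [0.619  0.0414] [0.0339 0.026 ]
  hole [0.6054 0.0757] [0.011  0.0121]
```

Scaled: 150 mm / 750 = 0.2, 2.7 mm / 750 = 0.0036, -0.021 rad / 2.0944 = -0.01.

>>> arm_command([
  [[0.0036,0.0016,0.0533,0,0,-0.01,-1],[0.0036,0.0016,0.1067,0,0,-0.01,-1],[0.0036,0.0016,0.16,0,0,-0.01,-1],[0.0036,0.0016,0.1933,0,0,-0.01,-1],[0.0036,0.0016,0.2,0,0,-0.01,-1],[0.0036,0.0016,0.2,0,0,-0.01,-1],[0.0036,0.0016,0.2,0,0,-0.01,-1],[0.0036,0.0016,0.2,0,0,-0.01,-1]],
], squeeze=35)

```text
time_s: 18.6
ee_pos: [0.6177, 0.0398, 0.0483]
eef_rot: [3.139, -0.0, 1.47]
force: [0.6, 0.9, -0.7]
grip_width: 0.0941
grip_force: 0.0
```

```bash
python3 g.py .618 .0395 .006 84.2
```

```text
t 18.6 [0.6177 0.0398 0.0483] [ 3.1389e+00 -3.0000e-04  1.4695e+00] w 0.0941 gf 0.0 F [ 0.6  0.9 -0.7]
[-0.3  0.2 42.3] [ 0.003 -0.    -0.   ]
```

Scaled: 41 mm / 750 = 0.0547, 38 mm / 750 = 0.0507.

>>> arm_command([
  [[0,0,0.0333,0,0,0,-1],[0,0,0.0507,0,0,0,-1],[0,0,0.0547,0,0,0,-1],[0,0,0.0547,0,0,0,-1],[0,0,0.0547,0,0,0,1],[0,0,0.0547,0,0,0,1],[0,0,0.0547,0,0,0,1],[0,0,0.0547,0,0,0,1],[0,0,0.0547,0,0,0,1],[0,0,0.0547,0,0,0,1],[0,0,0.0547,0,0,0,1]],
])

```text
time_s: 19.7
ee_pos: [0.6171, 0.0401, 0.0056]
eef_rot: [3.141, -0.0, 1.47]
force: [0.3, 0.1, 1.8]
grip_width: 0.0573
grip_force: 35.0
```

```bash
python3 g.py .618 .0395 .15 84.2
```

```text
t 19.7 [0.6171 0.0401 0.0056] [ 3.1412 -0.      1.4698] w 0.0573 gf 35.0 F [0.3 0.1 1.8]
[  -0.5    1.  -144.4] [ 0. -0.  0.]
```

Scaled: 150 mm / 750 = 0.2, -145 mm / 750 = -0.1933.

>>> arm_command([
  [[0,0,-0.0333,0,0,0,1],[0,0,-0.0867,0,0,0,1],[0,0,-0.14,0,0,0,1],[0,0,-0.18,0,0,0,1],[0,0,-0.1933,0,0,0,1],[0.02,0,-0.1933,0,0,0,1],[0.06,0,-0.1933,0,0,0,1],[0.1067,0,-0.1933,0,0,0,1],[0.1533,0,-0.1933,0,0,0,1],[0.2,0,-0.1933,0,0,0,1]],
])

```text
time_s: 20.7
ee_pos: [0.6311, 0.1916, 0.1475]
eef_rot: [-3.138, 0.001, 1.47]
force: [1.1, -0.4, -1.9]
grip_width: 0.0576
grip_force: 35.0
```

```bash
python3 g.py .577 .302 .15 178.7
```

```text
t 20.7 [0.6311 0.1916 0.1475] [-3.138e+00  1.100e-03  1.470e+00] w 0.0576 gf 35.0 F [ 1.1 -0.4 -1.9]
[104.4 -64.9  -2.4] [-0.004 -0.002 -1.649]
```

Scaled: 104 mm / 750 = 0.1387, 99 mm / 750 = 0.132, -1.649 rad / 2.0944 = -0.7873.

>>> arm_command([
  [[0.012,-0.0067,-0.0027,0,0,-0.0668,1],[0.024,-0.0147,-0.0027,0,0,-0.1337,1],[0.036,-0.0213,-0.0027,0,0,-0.2005,1],[0.048,-0.0293,-0.0027,0,0,-0.2674,1],[0.06,-0.036,-0.0027,0,0,-0.3342,1],[0.072,-0.044,-0.0027,0,0,-0.4011,1],[0.084,-0.0507,-0.0027,0,0,-0.4679,1],[0.096,-0.0587,-0.0027,0,0,-0.5348,1],[0.108,-0.0667,-0.0027,0,0,-0.6016,1],[0.12,-0.0747,-0.0027,0,0,-0.6685,1],[0.132,-0.0813,-0.0027,0,0,-0.7353,1],[0.1387,-0.0867,-0.0027,0,0,-0.7873,1]],
])

```text
time_s: 21.9
ee_pos: [0.5764, 0.3007, 0.1493]
eef_rot: [-3.14, -0.004, 3.125]
force: [0.2, 0.3, -1.2]
grip_width: 0.0579
grip_force: 35.0
```

>>> arm_command([
  [[0,0,0,0,0,0,1],[0,0,0,0,0,0,1],[0,0,0,0,0,0,1],[0,0,0,0,0,0,1]],
])

```text
time_s: 22.3
ee_pos: [0.5779, 0.2991, 0.152]
eef_rot: [-3.141, -0.0, 3.117]
force: [0.1, 0.7, -3.0]
grip_width: 0.0576
grip_force: 35.0
```

```bash
python3 g.py .467 .302 .15 178.7; python3 - <<'E'
from h import *
I=cams.camera_info('wrist');im,d=cams.camera('wrist');cv2.imwrite('pics/w3.png',cv2.resize(im,(800,600)))
np.savez('w3.npz',im=im,d=d,T=I['world_to_cam'])
E
```

```text
t 22.3 [0.5779 0.2991 0.152 ] [-3.1414e+00 -5.0000e-04  3.1168e+00] w 0.0576 gf 35.0 F [ 0.1  0.7 -3. ]
[111.    0.2   2.1] [-0.    -0.    -0.002]
```

View pics/w3.png

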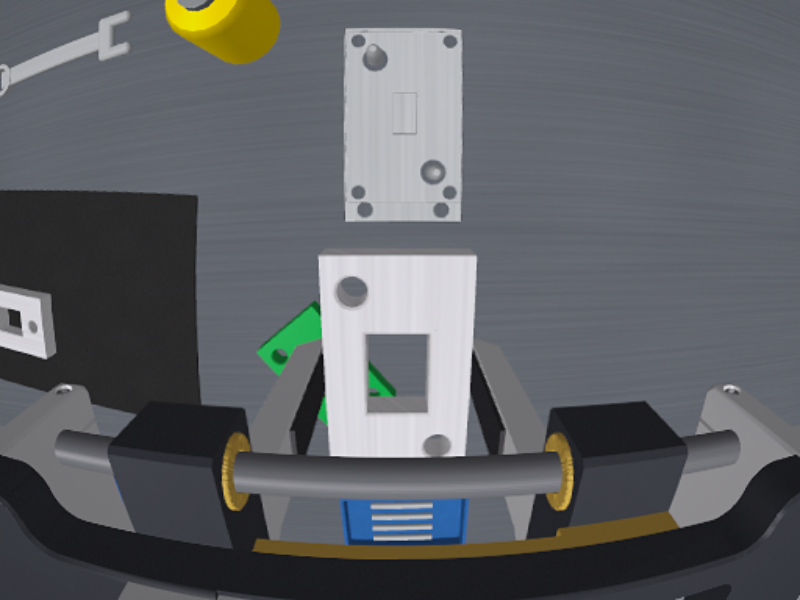

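The wrist view shows the mould pins at (375,57) and (433,172), and the held plate's holes at (352,292) and (437,446). The holes are diagonal in the same sense as the pins.

```bash
cat > q.py <<'E'
from h import *
import sys
D=np.load('w3.npz');im=D['im'];d=D['d'];I=dict(cams.camera_info('wrist'),world_to_cam=D['T'])
T=np.linalg.inv(D['T'])
v,u=np.mgrid[0:384,0:512].astype(float);a=np.stack([u-I['cx'],v-I['cy']],-1)/I['fx'];t=np.linalg.norm(a,axis=-1)+1e-9
P=np.stack([a[...,0]/t*np.tan(t)*d,a[...,1]/t*np.tan(t)*d,d],-1);W=P@T[:3,:3].T+T[:3,3]
z=W[...,2]
print('face z',np.median(z[100:120,230:245]),'plate z',np.median(z[165:170,240:290]))
for n,m in(('pin',(z>.066)&(z<.09)&(v<130)&(u>215)&(u<300)),('pintip',(z>.078)&(z<.09)&(v<130)&(u>215)&(u<300))):
    k,l,s,c=cv2.connectedComponentsWithStats(m.astype(np.uint8))
    for i in range(1,k):
        if s[i,4]>5:
            p=W[l==i];r=cv2.minAreaRect(p[:,:2].astype(np.float32));print(n,c[i].round(1),s[i,4],p.mean(0).round(4),np.round(r[0],4),np.round(r[1],4))
m=((z>.05)&(z<.06)&(v<145)&(u>200)&(u<320)).astype(np.uint8)
r=cv2.minAreaRect(W[...,:2][m>0].astype(np.float32));print('face',r)
# held plate: top face by depth; holes by depth gap
zt=np.median(z[165:170,240:290]);m=((abs(z-zt)<.006)&(v>155)&(v<295)&(u>195)&(u<310)).astype(np.uint8)
cs,hi=cv2.findContours(m,cv2.RETR_CCOMP,cv2.CHAIN_APPROX_NONE)
for i,c in enumerate(cs):
    if len(c)<20:continue
    q=np.array([wray(I,*p[0],.1654)[:2] for p in c.astype(float)],np.float32);r=cv2.minAreaRect(q)
    print('plate' if hi[0][i][3]<0 else ' hole',c.mean(0).round(),np.round(r[0],4),np.round(r[1],4),round(r[2],1),q.mean(0).round(4))
g=np.zeros((600,800,3),np.uint8)
g[:, :400]=cv2.resize(im[10:130,215:295],(400,600));g[:,400:]=cv2.resize(im[165:300,200:290],(400,600));cv2.imwrite('pics/w3c.png',g)
E
python3 q.py
```

```text
face z 0.056925403822783716 plate z 0.16628600539664118
pin [239.2  33.9] 102 [0.4356 0.2913 0.0777] [0.4344 0.2909] [0.0077 0.0088]
pin [258.6  71.6] 354 [0.4682 0.3069 0.067 ] [0.4681 0.3069] [0.0132 0.023 ]
pin [278.1 109.8] 95 [0.5026 0.3224 0.0796] [0.5028 0.3227] [0.0087 0.0085]
pintip [238.7  31.9] 58 [0.4345 0.291  0.081 ] [0.4341 0.2912] [0.0068 0.0069]
pintip [278.7 109.8] 67 [0.5026 0.3228 0.0814] [0.5027 0.3227] [0.0066 0.0078]
face ((0.4681183695793152, 0.30674418807029724), (0.06862539798021317, 0.10458392649888992), 88.52347564697266)
plate [[253. 225.]] [0.5751 0.2994] [0.0694 0.0889] 88.6 [0.5722 0.2998]
 hole [[279. 283.]] [0.6126 0.3161] [0.0096 0.0104] 49.6 [0.6126 0.3159]
 hole [[254. 237.]] [0.579  0.3002] [0.0254 0.0335] 88.5 [0.5785 0.3002]
 hole [[226. 185.]] [0.5447 0.2846] [0.0117 0.0106] 42.3 [0.5447 0.2846]
```

View pics/w3c.png

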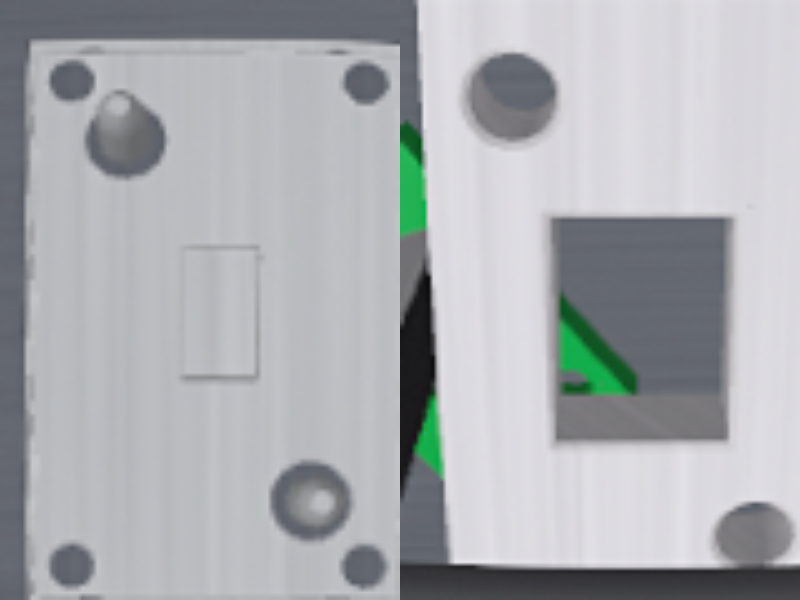

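Scaled: 87 mm / 750 = 0.116, 82 mm / 750 = 0.1093.

>>> arm_command([
  [[0,0,0.04,0,0,0,1],[0,0,0.0867,0,0,0,1],[0,0,0.1093,0,0,0,1],[0,0,0.116,0,0,0,1],[0,0,0.116,0,0,0,1],[0,0,0.116,0,0,0,1],[0,0,0.116,0,0,0,1],[0,0,0.116,0,0,0,1]],
])

```text
time_s: 23.15
ee_pos: [0.5783, 0.2995, 0.0665]
eef_rot: [3.141, 0.001, 3.119]
force: [-0.1, 0.2, -1.3]
grip_width: 0.0572
grip_force: 35.0
```

```bash
python3 g.py .467 .302 .15 178.7; python3 - <<'E'
from h import *
I=cams.camera_info('wrist');im,d=cams.camera('wrist');cv2.imwrite('pics/w4.png',cv2.resize(im,(800,600)))
np.savez('w4.npz',im=im,d=d,T=I['world_to_cam'])
E
sed -e 's/w3/w4/;s/v<130/v<150/g;s/v<145/v<150/;s/u>215/u>200/g;s/u<300)),/u<320)),/g;s/,.1654/,ZT/' -e 's/^# held.*/ZT=ctrl.get_obs()["ee_pos"][2]+.0134;print("ZT",ZT)/' q.py > q4.py; python3 q4.py
```

```text
t 23.15 [0.5783 0.2995 0.0665] [3.1409e+00 1.4000e-03 3.1187e+00] w 0.0572 gf 35.0 F [-0.1  0.2 -1.3]
[111.2   0.  -83.7] [ 0.001  0.001 -0.   ]
face z 0.0568498936809291 plate z 0.0805889512437218
pin [231.9   3.5] 118 [0.4372 0.2911 0.0734] [0.4366 0.2912] [0.0038 0.0087]
pin [259.9  54.4] 767 [0.4684 0.3067 0.067 ] [0.4684 0.307 ] [0.0137 0.0234]
pin [289.  110.4] 193 [0.5027 0.322  0.079 ] [0.5027 0.3225] [0.0083 0.0081]
pintip [231.3   0.6] 15 [0.4374 0.2911 0.0791] [0.4375 0.2909] [0.0045 0.0011]
pintip [290.4 110.5] 129 [0.5027 0.3225 0.0812] [0.5027 0.3225] [0.0068 0.0068]
face ((0.47384873032569885, 0.3066016435623169), (0.0685354545712471, 0.09342492371797562), 88.63967895507812)
ZT 0.07961783359564993
plate [[253. 224.]] [0.5755 0.2998] [0.0695 0.0891] 88.6 [0.5725 0.3004]
 hole [[279. 283.]] [0.6129 0.3167] [0.0096 0.0099] 46.2 [0.6128 0.3165]
 hole [[254. 237.]] [0.579  0.3009] [0.0252 0.0342] 87.3 [0.5786 0.3006]
 hole [[226. 185.]] [0.5451 0.2849] [0.0117 0.0107] 42.4 [0.545 0.285]
```

View pics/w4.png

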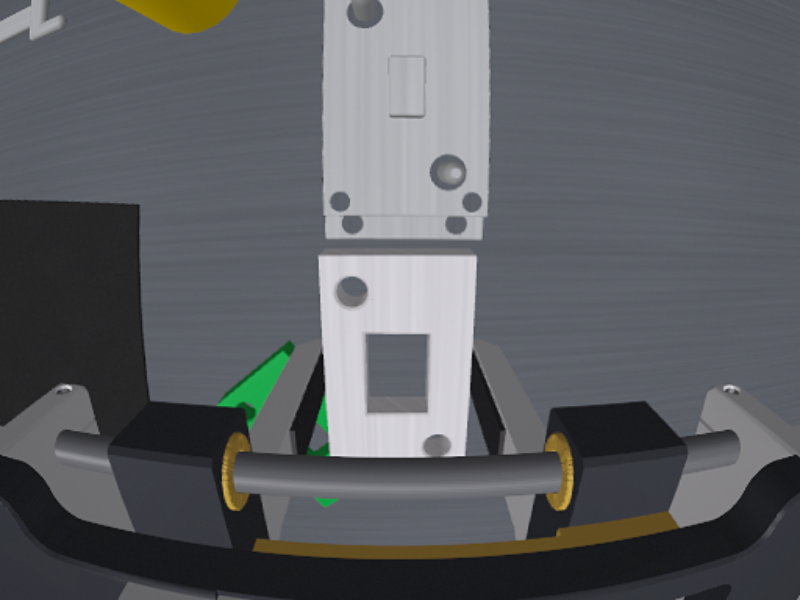

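Scaled: 110.7 mm / 750 = 0.1476, 3.4 mm / 750 = 0.0045.

>>> arm_command([
  [[0,0,-0.0333,0,0,0,1],[0,0,-0.0467,0,0,0,1],[0.0267,0.0013,-0.0467,0,0,0,1],[0.0733,0.0027,-0.0467,0,0,0,1],[0.12,0.004,-0.0467,0,0,0,1],[0.144,0.0045,-0.0467,0,0,0,1],[0.1476,0.0045,-0.0467,0,0,0,1],[0.1476,0.0045,-0.044,0,0,0,1],[0.1476,0.0045,-0.036,0,0,0,1],[0.1476,0.0045,-0.032,0,0,0,1],[0.1476,0.0045,-0.032,0,0,0,1],[0.1476,0.0045,-0.032,0,0,0,1]],
])

```text
time_s: 24.4
ee_pos: [0.4676, 0.3051, 0.0892]
eef_rot: [-3.141, -0.0, 3.118]
force: [0.1, 1.0, -2.5]
grip_width: 0.0582
grip_force: 35.0
```

```bash
python3 g.py .467 .302 .15 178.7; python3 - <<'E'
from h import *
I=cams.camera_info('wrist');im,d=cams.camera('wrist');cv2.imwrite('pics/w5.png',cv2.resize(im[155:300,190:320],(538,600),interpolation=cv2.INTER_CUBIC))
np.savez('w5.npz',im=im,d=d,T=I['world_to_cam'])
E
```

```text
t 24.4 [0.4676 0.3051 0.0892] [-3.1414e+00 -4.0000e-04  3.1184e+00] w 0.0582 gf 35.0 F [ 0.1  1.  -2.5]
[  0.5  -3.1 -60.8] [-0.    -0.    -0.001]
```

View pics/w5.png

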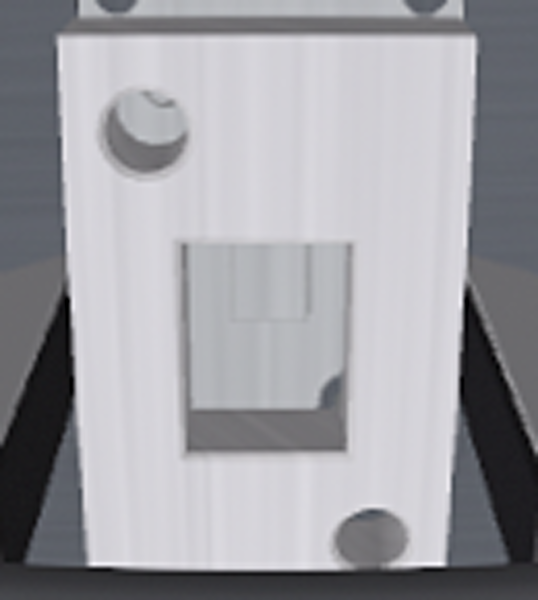

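The crop shows the pin tip inside the upper-left hole at (157,97), and the core through the window between columns 232 and 308. I'll turn these into offsets.

```bash
python3 - <<'E'
from h import *
D=np.load('w5.npz');I=dict(cams.camera_info('wrist'),world_to_cam=D['T'])
f=lambda c,r,z:wray(I,190+(c+.5)*130/538-.5,155+(r+.5)*145/600-.5,z).round(4)
zt=.0892+.0134
print('core L,R',f(232,300,.066),f(308,300,.066),'near edge',f(270,320,.066))
print('win L,R',f(183,300,zt),f(352,300,zt),'far,near',f(268,242,zt),f(268,453,zt))
print('pin tip',f(157,97,.082),'hole top rim',f(101,130,zt),f(190,130,zt),f(145,82,zt),f(145,180,zt))
print('plate L,R top',f(65,200,zt),f(468,200,zt),'hole2',f(371,537,zt))
print('pin2 base left edge',f(318,400,.056))
E
```

```text
core L,R [0.4763 0.2999 0.066 ] [0.4766 0.3135 0.066 ] near edge [0.4804 0.3066 0.066 ]
win L,R [0.4607 0.2942 0.1026] [0.4613 0.319  0.1026] far,near [0.4519 0.3069 0.1026] [0.4869 0.3061 0.1026]
pin tip [0.4349 0.2899 0.082 ] hole top rim [0.4346 0.2837 0.1026] [0.4349 0.2963 0.1026] [0.4279 0.2903 0.1026] [0.4422 0.2896 0.1026]
plate L,R top [0.4449 0.2778 0.1026] [0.4463 0.3358 0.1026] hole2 [0.5033 0.3223 0.1026]
pin2 base left edge [0.5022 0.3155 0.056 ]
```

Plate and pins align within about 0.5 mm. I'll descend in stages and watch the force.

Scaled: 15 mm / 750 = 0.02, 12 mm / 750 = 0.016.

>>> arm_command([
  [[0.0007,0,0.0053,0,0,0,1],[0.0007,0,0.0107,0,0,0,1],[0.0007,0,0.016,0,0,0,1],[0.0007,0,0.02,0,0,0,1],[0.0007,0,0.02,0,0,0,1],[0.0007,0,0.02,0,0,0,1]],
])

```text
time_s: 25.05
ee_pos: [0.4668, 0.3053, 0.0745]
eef_rot: [3.142, 0.0, 3.119]
force: [0.0, -0.5, -1.2]
grip_width: 0.0577
grip_force: 35.0
```

Scaled: 11 mm / 750 = 0.0147, 8 mm / 750 = 0.0107.

>>> arm_command([
  [[0,0,0.0053,0,0,0,1],[0,0,0.0107,0,0,0,1],[0,0,0.0147,0,0,0,1],[0,0,0.0147,0,0,0,1],[0,0,0.0147,0,0,0,1]],
])

```text
time_s: 25.55
ee_pos: [0.4668, 0.3053, 0.0634]
eef_rot: [-3.142, -0.0, 3.119]
force: [0.3, 0.1, -1.9]
grip_width: 0.0576
grip_force: 35.0
```

Both pins are engaged with no force. Lower the last 5 mm and release.

Scaled: 5 mm / 750 = 0.0067, 4.5 mm / 750 = 0.006.

>>> arm_command([
  [[0,0,0.004,0,0,0,1],[0,0,0.006,0,0,0,1],[0,0,0.0067,0,0,0,1],[0,0,0.0067,0,0,0,1],[0,0,0.0067,0,0,0,1]],
])

```text
time_s: 26.05
ee_pos: [0.4668, 0.3053, 0.0586]
eef_rot: [3.142, 0.0, 3.119]
force: [-1.7, -1.5, 2.3]
grip_width: 0.0573
grip_force: 35.0
```

Scaled: -145 mm / 750 = -0.1933, -120 mm / 750 = -0.16.

>>> arm_command([
  [[0,0,0,0,0,0,-1],[0,0,0,0,0,0,-1],[0,0,0,0,0,0,-1],[0,0,0,0,0,0,-1],[0,0,0,0,0,0,-1],[0,0,-0.04,0,0,0,-1],[0,0,-0.1,0,0,0,-1],[0,0,-0.16,0,0,0,-1],[0,0,-0.1933,0,0,0,-1],[0,0,-0.1933,0,0,0,-1]],
])

```text
time_s: 27.05
ee_pos: [0.4679, 0.3059, 0.2074]
eef_rot: [3.138, 0.006, 3.119]
force: [0.0, -0.2, 0.4]
grip_width: 0.0941
grip_force: 0.0
```

```bash
python3 g.py .43 .0 .22 82.6 .336 -.3 .215 82.6; python3 - <<'E'
from h import *
I=cams.camera_info('wrist');im,d=cams.camera('wrist')
im2,W=pts('side')
z=W[...,2];x=W[...,0];y=W[...,1]
m=(z>.066)&(z<.077)&(x>.4)&(x<.54)&(y>.26)&(y<.35);p=W[m];print(m.sum(),np.median(p,0),np.percentile(z[m],[5,95]),cv2.minAreaRect(p[:,:2].astype(np.float32)))
A=np.c_[p[:,:2],np.ones(len(p))];print('tilt',np.linalg.lstsq(A,p[:,2],rcond=None)[0])
g=np.hstack([cv2.resize(im,(400,300)),cv2.resize(im2[100:175,160:260],(400,300))]);cv2.imwrite('pics/w6.png',g)
E
```

```text
t 27.05 [0.4679 0.3059 0.2074] [3.1382 0.0056 3.1188] w 0.0941 gf 0.0 F [ 0.  -0.2  0.4]
[  30.9 -306.7  -13.8] [7.000e-03 1.000e-03 1.677e+00]
[ 118.1 -608.7  -10.3] [7.000e-03 1.000e-03 1.677e+00]
355 [0.46746329 0.29801605 0.07326949] [0.0668346  0.07523356] ((0.4679381549358368, 0.3046121597290039), (0.06553782522678375, 0.09572432190179825), 89.36610412597656)
tilt [0.0014751  0.02794022 0.06341725]
```

View pics/w6.png

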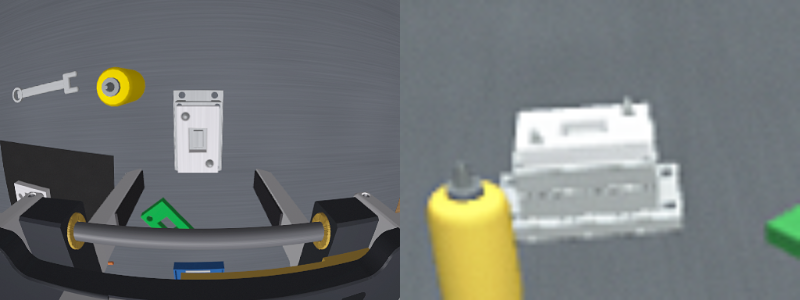

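The wrist view shows the plate seated flat, with both pins through its holes at (185,117) and (210,163), and its top is at about 72 mm. Next I fetch the can and take it back.

Scaled: -307 mm / 750 = -0.4093, -281 mm / 750 = -0.3747, 1.677 rad / 2.0944 = 0.8007.

>>> arm_command([
  [[0.004,-0.0347,-0.0013,0,0,0.0668,-1],[0.0067,-0.068,-0.0027,0,0,0.1337,-1],[0.0107,-0.1027,-0.004,0,0,0.2005,-1],[0.0133,-0.136,-0.0053,0,0,0.2674,-1],[0.0173,-0.1707,-0.0067,0,0,0.3342,-1],[0.02,-0.204,-0.008,0,0,0.4011,-1],[0.024,-0.2387,-0.0093,0,0,0.4679,-1],[0.028,-0.272,-0.0107,0,0,0.5348,-1],[0.032,-0.3067,-0.012,0,0,0.6016,-1],[0.0347,-0.3413,-0.0133,0,0,0.6685,-1],[0.0387,-0.3747,-0.0133,0,0,0.7353,-1],[0.0413,-0.4093,-0.0133,0,0,0.8007,-1]],
])

```text
time_s: 28.35
ee_pos: [0.428, -0.0019, 0.212]
eef_rot: [-3.139, 0.0, 1.436]
force: [-0.4, -0.1, -1.1]
grip_width: 0.0941
grip_force: 0.0
```

```bash
python3 g.py .3364 -.2996 .215 82.6
```

```text
t 28.35 [ 0.428  -0.0019  0.212 ] [-3.1391e+00  1.0000e-04  1.4361e+00] w 0.0941 gf 0.0 F [-0.4 -0.1 -1.1]
[-307.3  -50.8   -2.9] [-0.003  0.    -0.006]
```

Scaled: -307 mm / 750 = -0.4093, -297 mm / 750 = -0.396, -0.006 rad / 2.0944 = -0.0029.

>>> arm_command([
  [[-0.0533,-0.0093,-0.0013,0,0,-0.0029,-1],[-0.1133,-0.0187,-0.0027,0,0,-0.0029,-1],[-0.1733,-0.028,-0.004,0,0,-0.0029,-1],[-0.2333,-0.0387,-0.004,0,0,-0.0029,-1],[-0.2933,-0.048,-0.004,0,0,-0.0029,-1],[-0.3533,-0.0587,-0.004,0,0,-0.0029,-1],[-0.396,-0.0653,-0.004,0,0,-0.0029,-1],[-0.4093,-0.068,-0.004,0,0,-0.0029,-1],[-0.4093,-0.068,-0.004,0,0,-0.0029,-1],[-0.4093,-0.068,-0.004,0,0,-0.0029,-1],[-0.4093,-0.068,-0.004,0,0,-0.0029,-1],[-0.4093,-0.068,-0.004,0,0,-0.0029,-1]],
])

```text
time_s: 29.55
ee_pos: [0.3392, -0.2979, 0.2165]
eef_rot: [3.141, 0.0, 1.449]
force: [0.8, 0.4, -0.2]
grip_width: 0.0941
grip_force: 0.0
```

```bash
python3 g.py .3364 -.2996 .066 82.6
```

```text
t 29.55 [ 0.3392 -0.2979  0.2165] [3.1415 0.     1.4493] w 0.0941 gf 0.0 F [ 0.8  0.4 -0.2]
[ -2.   -2.6 150.5] [0.    0.    0.008]
```

Scaled: 150 mm / 750 = 0.2, 130 mm / 750 = 0.1733, 0.008 rad / 2.0944 = 0.0038.

>>> arm_command([
  [[-0.0027,-0.0027,0.06,0,0,0.0038,-1],[-0.0027,-0.0027,0.12,0,0,0.0038,-1],[-0.0027,-0.0027,0.1733,0,0,0.0038,-1],[-0.0027,-0.0027,0.2,0,0,0.0038,-1],[-0.0027,-0.0027,0.2,0,0,0.0038,-1],[-0.0027,-0.0027,0.2,0,0,0.0038,1],[-0.0027,-0.0027,0.2,0,0,0.0038,1],[-0.0027,-0.0027,0.2,0,0,0.0038,1],[-0.0027,-0.0027,0.2,0,0,0.0038,1],[-0.0027,-0.0027,0.2,0,0,0.0038,1],[-0.0027,-0.0027,0.2,0,0,0.0038,1],[-0.0027,-0.0027,0.2,0,0,0.0038,1]],
], squeeze=18)

```text
time_s: 30.75
ee_pos: [0.3366, -0.3007, 0.0667]
eef_rot: [3.141, 0.0, 1.44]
force: [-0.4, 1.1, 3.4]
grip_width: 0.0524
grip_force: 18.0
```

```bash
python3 g.py .538 -.0079 .19 82.6 .538 -.0079 .068 82.6
```

```text
t 30.75 [ 0.3366 -0.3007  0.0667] [3.1413e+00 2.0000e-04 1.4398e+00] w 0.0524 gf 18.0 F [-0.4  1.1  3.4]
[ 316.6  161.5 -123.4] [ 0.     0.    -0.002]
[316.6 161.4  -1.4] [ 0.     0.    -0.002]
```

Scaled: 310 mm / 750 = 0.4133, -123 mm / 750 = -0.164.

>>> arm_command([
  [[0,0,-0.0467,0,0,0,1],[0,0,-0.1,0,0,0,1],[0,0,-0.1467,0,0,0,1],[0.02,0.0107,-0.164,0,0,0,1],[0.0667,0.0347,-0.164,0,0,0,1],[0.12,0.0613,-0.164,0,0,0,1],[0.1733,0.088,-0.164,0,0,0,1],[0.2267,0.116,-0.164,0,0,0,1],[0.28,0.1427,-0.164,0,0,0,1],[0.3333,0.1707,-0.164,0,0,0,1],[0.38,0.1933,-0.164,0,0,0,1],[0.4133,0.2107,-0.164,0,0,0,1]],
])

```text
time_s: 31.95
ee_pos: [0.5344, -0.0116, 0.189]
eef_rot: [-3.141, -0.0, 1.441]
force: [0.7, -0.1, -1.6]
grip_width: 0.0516
grip_force: 18.0
```

Scaled: 120 mm / 750 = 0.16, 117 mm / 750 = 0.156, -0.002 rad / 2.0944 = -0.001.

>>> arm_command([
  [[0.0073,0.004,0,0,0,-0.001,1],[0.0073,0.004,0,0,0,-0.001,1],[0.0073,0.004,0.04,0,0,-0.001,1],[0.0073,0.004,0.0867,0,0,-0.001,1],[0.0073,0.004,0.1333,0,0,-0.001,1],[0.0073,0.004,0.156,0,0,-0.001,1],[0.0073,0.004,0.16,0,0,-0.001,1],[0.0073,0.004,0.16,0,0,-0.001,1],[0.0073,0.004,0.16,0,0,-0.001,1],[0.0073,0.004,0.16,0,0,-0.001,1]],
])

```text
time_s: 32.95
ee_pos: [0.5379, -0.0091, 0.0707]
eef_rot: [3.14, -0.0, 1.442]
force: [1.1, 0.2, -1.3]
grip_width: 0.0521
grip_force: 18.0
```

```bash
python3 g.py .538 -.0079 .066 82.6
```

```text
t 32.95 [ 0.5379 -0.0091  0.0707] [ 3.1396e+00 -1.0000e-04  1.4416e+00] w 0.0521 gf 18.0 F [ 1.1  0.2 -1.3]
[ 1.2 -0.   4.7] [ 0.002 -0.    -0.   ]
```

>>> arm_command([
  [[0,0,0.0027,0,0,0,1],[0,0,0.0047,0,0,0,1],[0,0,0.0047,0,0,0,1],[0,0,0.0047,0,0,0,-1],[0,0,0.0047,0,0,0,-1],[0,0,0.0047,0,0,0,-1],[0,0,0.0047,0,0,0,-1],[0,0,0.0047,0,0,0,-1],[0,0,-0.0533,0,0,0,-1],[0,0,-0.1133,0,0,0,-1],[0,0,-0.16,0,0,0,-1],[0,0,-0.1733,0,0,0,-1]],
])

```text
time_s: 34.15
ee_pos: [0.5385, -0.0089, 0.2034]
eef_rot: [3.136, -0.0, 1.442]
force: [0.1, -0.3, 0.0]
grip_width: 0.0938
grip_force: 0.0
```

```bash
python3 g.py .449 -.3008 .2 82.6
```

```text
t 34.15 [ 0.5385 -0.0089  0.2034] [ 3.1358e+00 -3.0000e-04  1.4418e+00] w 0.0938 gf 0.0 F [ 0.1 -0.3  0. ]
[-301.   -51.3    3. ] [ 0.006 -0.     0.   ]
```

Scaled: -301 mm / 750 = -0.4013, -293 mm / 750 = -0.3907.

>>> arm_command([
  [[-0.0533,-0.0093,0,0,0,0,-1],[-0.1133,-0.0187,0,0,0,0,-1],[-0.1733,-0.0293,0,0,0,0,-1],[-0.2333,-0.04,0,0,0,0,-1],[-0.2933,-0.0493,0,0,0,0,-1],[-0.3533,-0.06,0,0,0,0,-1],[-0.3907,-0.0667,0,0,0,0,-1],[-0.4013,-0.068,0,0,0,0,-1],[-0.4013,-0.068,0,0,0,0,-1],[-0.4013,-0.068,0,0,0,0,-1],[-0.4013,-0.068,0,0,0,0,-1],[-0.4013,-0.068,0,0,0,0,-1]],
])

```text
time_s: 35.35
ee_pos: [0.4485, -0.2998, 0.1995]
eef_rot: [3.141, 0.0, 1.443]
force: [-0.6, -0.4, -0.1]
grip_width: 0.0939
grip_force: 0.0
```

```bash
python3 g.py .449 -.3008 .04 82.6
```

```text
t 35.35 [ 0.4485 -0.2998  0.1995] [3.1415 0.     1.4433] w 0.0939 gf 0.0 F [-0.6 -0.4 -0.1]
[ -0.9   0.6 159.5] [0.    0.    0.002]
```

Scaled: 159 mm / 750 = 0.212, 140 mm / 750 = 0.1867.

>>> arm_command([
  [[0,0,0.06,0,0,0,-1],[0,0,0.1267,0,0,0,-1],[0,0,0.1867,0,0,0,-1],[0,0,0.212,0,0,0,-1],[0,0,0.212,0,0,0,-1],[0,0,0.212,0,0,0,1],[0,0,0.212,0,0,0,1],[0,0,0.212,0,0,0,1],[0,0,0.212,0,0,0,1],[0,0,0.212,0,0,0,1],[0,0,0.212,0,0,0,1],[0,0,0.212,0,0,0,1]],
], squeeze=12)

```text
time_s: 36.55
ee_pos: [0.4483, -0.3009, 0.0409]
eef_rot: [3.141, 0.0, 1.442]
force: [-0.2, 0.7, 6.7]
grip_width: 0.0559
grip_force: 12.0
```

```bash
python3 g.py .5478 .0735 .205 82.6 .5478 .0735 .04 82.6
```

```text
t 36.55 [ 0.4483 -0.3009  0.0409] [3.1409e+00 3.0000e-04 1.4418e+00] w 0.0559 gf 12.0 F [-0.2  0.7  6.7]
[ 384.    50.6 -164.2] [0.001 0.    0.   ]
[384.1  50.5   0.8] [0.001 0.    0.   ]
```

Scaled: 330 mm / 750 = 0.44, -170 mm / 750 = -0.2267.

>>> arm_command([
  [[0,0,-0.0533,0,0,0,1],[0,0,-0.1067,0,0,0,1],[0,0,-0.16,0,0,0,1],[0,0,-0.2107,0,0,0,1],[0.0267,0.004,-0.2267,0,0,0,1],[0.08,0.0107,-0.2267,0,0,0,1],[0.14,0.0187,-0.2267,0,0,0,1],[0.2,0.0267,-0.2267,0,0,0,1],[0.26,0.0347,-0.2267,0,0,0,1],[0.32,0.0427,-0.2267,0,0,0,1],[0.38,0.0507,-0.2267,0,0,0,1],[0.44,0.0573,-0.2267,0,0,0,1]],
])

```text
time_s: 37.75
ee_pos: [0.5332, 0.0228, 0.2103]
eef_rot: [-3.141, 0.0, 1.442]
force: [0.5, -0.8, -0.5]
grip_width: 0.0558
grip_force: 12.0
```

Scaled: 166 mm / 750 = 0.2213, 160 mm / 750 = 0.2133.

>>> arm_command([
  [[0.048,0.0067,0,0,0,0,1],[0.072,0.01,0,0,0,0,1],[0.072,0.01,0.0267,0,0,0,1],[0.072,0.01,0.08,0,0,0,1],[0.072,0.01,0.1333,0,0,0,1],[0.072,0.01,0.1867,0,0,0,1],[0.072,0.01,0.2133,0,0,0,1],[0.072,0.01,0.2213,0,0,0,1],[0.072,0.01,0.2213,0,0,0,1],[0.072,0.01,0.2213,0,0,0,1],[0.072,0.01,0.2213,0,0,0,1]],
])

```text
time_s: 38.85
ee_pos: [0.5483, 0.0736, 0.0458]
eef_rot: [3.139, -0.0, 1.442]
force: [-1.1, 0.2, -0.5]
grip_width: 0.0557
grip_force: 12.0
```

```bash
python3 g.py .5478 .0735 .04 82.6
```

```text
t 38.85 [0.5483 0.0736 0.0458] [ 3.1394e+00 -5.0000e-04  1.4418e+00] w 0.0557 gf 12.0 F [-1.1  0.2 -0.5]
[-0.2 -0.5  5.8] [ 0.002 -0.     0.   ]
```

Scaled: -160 mm / 750 = -0.2133, -130 mm / 750 = -0.1733.

>>> arm_command([
  [[0,0,0.0027,0,0,0,1],[0,0,0.0053,0,0,0,1],[0,0,0.0053,0,0,0,1],[0,0,0.0053,0,0,0,-1],[0,0,0.0053,0,0,0,-1],[0,0,0.0053,0,0,0,-1],[0,0,0.0053,0,0,0,-1],[0,0,0.0053,0,0,0,-1],[0,0,-0.0533,0,0,0,-1],[0,0,-0.1133,0,0,0,-1],[0,0,-0.1733,0,0,0,-1],[0,0,-0.2133,0,0,0,-1]],
])

```text
time_s: 40.05
ee_pos: [0.5479, 0.0736, 0.2078]
eef_rot: [3.138, -0.001, 1.442]
force: [-0.5, -0.0, -0.7]
grip_width: 0.0939
grip_force: 0.0
```

```bash
python3 g.py .5622 -.303 .2 82.6; python3 - <<'E'
from h import *
im,W=pts('side');z=W[...,2];x=W[...,0];y=W[...,1]
m=(z>.055)&(z<.07)&(x>.48)&(x<.65)&(y<-.22)&(y>-.4);p=W[m];print(m.sum(),cv2.minAreaRect(p[:,:2].astype(np.float32)))
E
```

```text
t 40.05 [0.5479 0.0736 0.2078] [ 3.1385e+00 -6.0000e-04  1.4418e+00] w 0.0939 gf 0.0 F [-0.5 -0.  -0.7]
[-371.6   62.5    7.8] [ 0.003 -0.001  0.   ]
845 ((0.5634022355079651, -0.29952365159988403), (0.0610090009868145, 0.06093335896730423), 23.431018829345703)
```

Scaled: -371 mm / 750 = -0.4947, -358 mm / 750 = -0.4773.

>>> arm_command([
  [[-0.06,0.0107,0,0,0,0,-1],[-0.1227,0.0213,0,0,0,0,-1],[-0.184,0.032,0,0,0,0,-1],[-0.2453,0.0413,0,0,0,0,-1],[-0.3067,0.052,0,0,0,0,-1],[-0.368,0.0627,0,0,0,0,-1],[-0.4293,0.0733,0,0,0,0,-1],[-0.4773,0.0813,0,0,0,0,-1],[-0.4947,0.084,0,0,0,0,-1],[-0.4947,0.084,0,0,0,0,-1],[-0.4947,0.084,0,0,0,0,-1],[-0.4947,0.084,0,0,0,0,-1]],
])

```text
time_s: 41.3
ee_pos: [0.5626, -0.3009, 0.2046]
eef_rot: [3.142, -0.0, 1.443]
force: [-0.3, 0.7, 0.2]
grip_width: 0.0938
grip_force: 0.0
```

```bash
python3 g.py .5622 -.303 .037 82.6
```

```text
t 41.3 [ 0.5626 -0.3009  0.2046] [ 3.1415e+00 -1.0000e-04  1.4435e+00] w 0.0938 gf 0.0 F [-0.3  0.7  0.2]
[ -2.2  -0.2 167.6] [ 0.    -0.     0.002]
```

Scaled: 167 mm / 750 = 0.2227, 163 mm / 750 = 0.2173.

>>> arm_command([
  [[-0.0013,0,0.06,0,0,0,-1],[-0.0013,0,0.1267,0,0,0,-1],[-0.0013,0,0.1867,0,0,0,-1],[-0.0013,0,0.2173,0,0,0,-1],[-0.0013,0,0.2227,0,0,0,-1],[-0.0013,0,0.2227,0,0,0,-1],[-0.0013,0,0.2227,0,0,0,1],[-0.0013,0,0.2227,0,0,0,1],[-0.0013,0,0.2227,0,0,0,1],[-0.0013,0,0.2227,0,0,0,1],[-0.0013,0,0.2227,0,0,0,1],[-0.0013,0,0.2227,0,0,0,1]],
], squeeze=15)

```text
time_s: 42.5
ee_pos: [0.5625, -0.3036, 0.038]
eef_rot: [3.141, 0.0, 1.442]
force: [0.1, 0.7, 5.3]
grip_width: 0.0616
grip_force: 15.0
```

```bash
python3 g.py .5267 -.0893 .09 82.6 .5267 -.0893 .038 82.6
```

```text
t 42.5 [ 0.5625 -0.3036  0.038 ] [3.1407e+00 3.0000e-04 1.4417e+00] w 0.0616 gf 15.0 F [0.1 0.7 5.3]
[207.9 -63.  -52.1] [0.001 0.    0.   ]
[ 2.079e+02 -6.300e+01 -1.000e-01] [0.001 0.    0.   ]
```

Scaled: 207 mm / 750 = 0.276, 202 mm / 750 = 0.2693.

>>> arm_command([
  [[0,0,-0.0333,0,0,0,1],[0,0,-0.0667,0,0,0,1],[0.0333,-0.0107,-0.072,0,0,0,1],[0.0867,-0.0267,-0.072,0,0,0,1],[0.14,-0.0427,-0.072,0,0,0,1],[0.1933,-0.0587,-0.072,0,0,0,1],[0.24,-0.0733,-0.072,0,0,0,1],[0.2693,-0.0813,-0.072,0,0,0,1],[0.276,-0.084,-0.072,0,0,0,1],[0.276,-0.084,-0.072,0,0,0,1],[0.276,-0.084,-0.04,0,0,0,1],[0.276,-0.084,-0.016,0,0,0,1]],
])

```text
time_s: 43.7
ee_pos: [0.5263, -0.0912, 0.0485]
eef_rot: [3.142, 0.0, 1.441]
force: [-0.3, -0.2, -3.2]
grip_width: 0.0615
grip_force: 15.0
```

Scaled: 8 mm / 750 = 0.0107, 6 mm / 750 = 0.008.

>>> arm_command([
  [[0,0,0.008,0,0,0,1],[0,0,0.0107,0,0,0,1],[0,0,0.0107,0,0,0,1],[0,0,0.0107,0,0,0,1],[0,0,0.0107,0,0,0,1]],
])

```text
time_s: 44.2
ee_pos: [0.5267, -0.0903, 0.0421]
eef_rot: [3.14, 0.0, 1.442]
force: [-0.5, 0.6, -2.8]
grip_width: 0.0617
grip_force: 15.0
```

```bash
python3 g.py .5267 -.0893 .038 82.6
```

```text
t 44.2 [ 0.5267 -0.0903  0.0421] [3.1405e+00 1.0000e-04 1.4418e+00] w 0.0617 gf 15.0 F [-0.5  0.6 -2.8]
[ 1.  -0.1  4.1] [0.001 0.    0.   ]
```

Scaled: -165 mm / 750 = -0.22, 3.5 mm / 750 = 0.0047.

>>> arm_command([
  [[0,0,0.0027,0,0,0,1],[0,0,0.0047,0,0,0,1],[0,0,0.0047,0,0,0,1],[0,0,0.0047,0,0,0,-1],[0,0,0.0047,0,0,0,-1],[0,0,0.0047,0,0,0,-1],[0,0,0.0047,0,0,0,-1],[0,0,0.0047,0,0,0,-1],[0,0,-0.0533,0,0,0,-1],[0,0,-0.1133,0,0,0,-1],[0,0,-0.1733,0,0,0,-1],[0,0,-0.22,0,0,0,-1]],
])

```text
time_s: 45.4
ee_pos: [0.5265, -0.0901, 0.2094]
eef_rot: [3.139, 0.0, 1.442]
force: [1.1, -0.1, -0.2]
grip_width: 0.0944
grip_force: 0.0
```

Scaled: -280 mm / 750 = -0.3733, -240 mm / 750 = -0.32.

>>> arm_command([
  [[-0.0533,-0.04,0,0,0,0,-1],[-0.1067,-0.08,0,0,0,0,-1],[-0.16,-0.12,0,0,0,0,-1],[-0.2133,-0.16,0,0,0,0,-1],[-0.2667,-0.2,0,0,0,0,-1],[-0.32,-0.2267,0,0,0,0,-1],[-0.3733,-0.24,0,0,0,0,-1],[-0.3733,-0.24,0,0,0,0,-1],[-0.3733,-0.24,0,0,0,0,-1],[-0.3733,-0.24,0,0,0,0,-1]],
])

```text
time_s: 46.4
ee_pos: [0.3122, -0.3439, 0.2064]
eef_rot: [-3.142, -0.0, 1.443]
force: [0.2, 0.0, 0.9]
grip_width: 0.0943
grip_force: 0.0
```

```bash
python3 - <<'E'
from h import *
for n in('scene','side'):
    im,W=pts(n); np.savez(n+'.npz',im=im,W=W)
    cv2.imwrite(f'pics/{n}9.png',cv2.resize(im,(800,600)))
E
python3 m.py | grep -E 'plates|tintop|cantop|btltop|pins|above'; python3 g.py
```

```text
scene above [ 8. 11.] 436 rect [ 0.336  -0.2826] [0.0085 0.0836] 38.2 med [ 0.346  -0.294   0.4589]
scene above [161.  41.] 1786 rect [0.216  0.0772] [0.032  0.0818] 0.0 med [0.2134 0.0679 0.3185]
scene above [ 17. 115.] 2402 rect [ 0.3307 -0.3352] [0.0612 0.1478] 75.4 med [ 0.3721 -0.3455  0.3237]
scene above [288. 136.] 1199 rect [0.4658 0.3033] [0.0834 0.1384] 88.7 med [0.4836 0.2767 0.0498]
scene above [238. 166.] 1621 rect [0.4642 0.0874] [0.0538 0.2953] 37.6 med [ 0.5393 -0.013   0.0766]
scene above [261. 175.] 742 rect [0.5506 0.0694] [0.0554 0.0468] 38.9 med [0.5587 0.0575 0.0642]
scene above [327. 173.] 475 rect [0.6479 0.2425] [0.0967 0.0618] 38.2 med [0.6494 0.2385 0.0166]
scene above [387. 185.] 568 rect [0.7975 0.2993] [0.0766 0.1166] 0.2 med [0.798  0.2954 0.017 ]
scene above [225. 216.] 1649 rect [ 0.5656 -0.068 ] [0.1012 0.1401] 87.2 med [ 0.5691 -0.0897  0.021 ]
scene above [116. 257.] 793 rect [ 0.4481 -0.3017] [0.1208 0.3025] 88.5 med [ 0.4819 -0.3082  0.0138]
scene above [321. 243.] 708 rect [0.7733 0.0235] [0.0341 0.1646] 10.0 med [ 0.782  -0.0126  0.0307]
scene 
[... 2654 characters left out ...]
d [ 0.5265 -0.089   0.0648]
side cantop [238. 166.] 124 rect [ 0.5366 -0.0092] [0.0321 0.0319] 20.8 med [ 0.5367 -0.0131  0.1441]
side btltop [175. 143.] 12 rect [0.3874 0.1877] [0.0057 0.0048] 76.7 med [0.3876 0.1875 0.1054]
side btltop [239. 159.] 12 rect [0.548  0.0733] [0.0059 0.0056] 29.5 med [0.5471 0.0727 0.1096]
side btltop [238. 183.] 120 rect [ 0.5349 -0.0237] [0.0209 0.0499] 83.5 med [ 0.5349 -0.0296  0.1075]
side pins [205. 131.] 264 rect [0.4675 0.3036] [0.0638 0.0957] 88.1 med [0.4667 0.301  0.074 ]
side pins [176. 152.] 190 rect [0.3872 0.1836] [0.0539 0.0473] 5.9 med [0.3888 0.174  0.0832]
t 46.5 [ 0.3124 -0.3437  0.2065] [3.1415 0.     1.4433] w 0.0944 gf 0.0 F [0.5 0.1 0.1]
```

View pics/scene9.png

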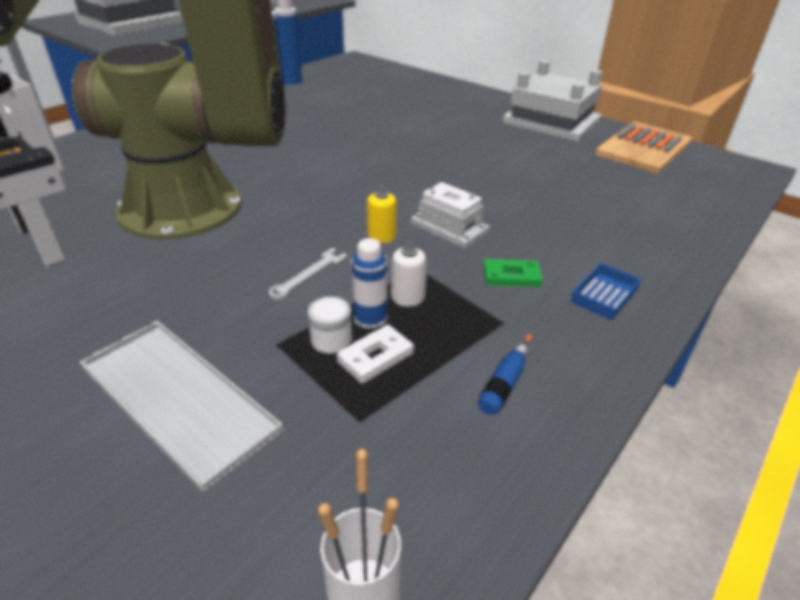

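The scene view shows the tin (330,325), the can (370,283) and the bottle (408,277) back within about 2 mm of their start positions. plate_line hasn't moved, and plate_diag is seated on the mould at (450,205).

```bash
python3 -c "
from station import ctrl
print(ctrl.hand_in())"
```

```text
the job is handed in; nothing more can be done
None
```

I handed the job in (no verdict came back): the diagonal-hole plate sits flat over the mould pins, the can, bottle and tin stand within about 2 mm of where they began, and the other plate, wrench and grinder were not moved.

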